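Pack a two-layer lunch box and seal its click-in vent

TASK

Pack the lunch box: put every slice of cake from the board side by side on the floor of the box, then lay the divider plate level on its corner posts above them, set every small pot upright on the divider, and put the lid fully on. The vent button beside the box works like a retractable pen (each full press clicks it in or back out) and must be out once the lid is on, so that the air can escape; then click it so that it stays in, and knock nothing over on the way.

Things in the scene. Friction and masses are not known exactly. Their poses are not given: they have to be found in the camera images.
- lunch_box: open aluminium lunch box, fixed to the worktop; outside 120 x 154 x 98 mm (x, y, z), inside 112 x 146, walls and floor 4; origin: centre of its underside, z up, y along its long side. In each inner corner a 12 x 12 mm post rises to z = 58 mm; the divider rests on these posts. The rim is at z = 98 mm. On its -y end a 64 x 38 mm housing, 50 mm high, carries the vent button
- vent_button_top (a point): centre of the top face of the round grey vent button (26 mm across), at [0, -95, 64 (out) or about 58 (in)] mm in the box's frame; it is pressed straight down
- vent_button (a joint): press depth of the vent button in m (noisy): 0 when out, about 0.006 when it has clicked in, 0.012 fully pressed. Push-push: each full press to the stop (resists with 2 N at first, 3 N just before the stop, firm at the stop) and release changes it from out to in or from in to out; a shorter press leaves it as it was. It may be in or out at the start. Press no faster than 30 mm/s
- slice_1: slice of loaf cake with nuts on top, 41 (x) x 53 (y) x 50 mm (the firm part 47 mm high), 0.09 kg, standing on the board (board top 72 mm above the worktop); origin: centre of its underside; grip it across y. A knock may tip it over; a slice may be packed lying. None if there is no such slice
- slice_2: another slice like slice_1
- slice_3: another slice like slice_1
- divider: aluminium divider plate 104 x 138 x 4 mm, 0.09 kg, lying on the worktop; origin: centre of its underside, z up, y along its long side. On its middle stands a grip fin 42 (x) x 12 (y) mm whose top is 25 mm above the underside
- pot_1: small round lidded steel pot, 40 mm across, 30 mm high, 0.06 kg; origin: centre of its underside. None if there is no such pot
- pot_2: another pot like pot_1
- lid: wooden lid of the lunch box, 0.16 kg: a plate 120 x 154 mm, 5 to 11 mm above its underside, over a 104 x 138 mm step 5 mm high that drops inside the box's rim; lying on the step; origin: centre of its underside (of the step), z up, y along its long side. A grip bar 50 (x) x 14 (y) mm stands on its middle, top 32 mm above the underside. Fully on, its origin is 93 mm above the box's
- salt: glass salt shaker, 44 mm across, 90 mm high, loose bystander; origin: centre of its underside
- spice_jar: spice jar with dark cap, 41 mm across, 105 mm high, loose bystander; origin: centre of its underside
- honey: honey jar, 65 mm across, 100 mm high, loose bystander under the wall cabinet; origin: centre of its underside
- tin: small tin, 75 mm across, 58 mm high, loose bystander under the wall cabinet; origin: centre of its underside

How it is judged (in metres and radians):
On the way, in this order (a step that is already met when the one before it is completed fails the run):
1. every slice lies on the floor of the box (x of slice_1 in the frame of lunch_box between -0.056 and 0.056 m and y of slice_1 in the frame of lunch_box between -0.073 and 0.073 m and z of slice_1 in the frame of lunch_box between -0.002 and 0.04 m and x of slice_2 in the frame of lunch_box between -0.056 and 0.056 m and y of slice_2 in the frame of lunch_box between -0.073 and 0.073 m and z of slice_2 in the frame of lunch_box between -0.002 and 0.04 m and x of slice_3 in the frame of lunch_box between -0.056 and 0.056 m and y of slice_3 in the frame of lunch_box between -0.073 and 0.073 m and z of slice_3 in the frame of lunch_box between -0.002 and 0.04 m), for 0.2 s.
2. the divider lies level on its posts, the slices below it (all of step 1 and x of divider in the frame of lunch_box between -0.012 and 0.012 m and y of divider in the frame of lunch_box between -0.012 and 0.012 m and z of divider in the frame of lunch_box between 0.0545 and 0.0615 m and angle between divider's own z axis and vertical below 0.05 rad), for 0.2 s.
3. every pot stands on the divider (x of divider in the frame of lunch_box between -0.012 and 0.012 m and y of divider in the frame of lunch_box between -0.012 and 0.012 m and z of divider in the frame of lunch_box between 0.0545 and 0.0615 m and angle between divider's own z axis and vertical below 0.05 rad and x of pot_1 in the frame of lunch_box between -0.056 and 0.056 m and y of pot_1 in the frame of lunch_box between -0.073 and 0.073 m and z of pot_1 in the frame of lunch_box between 0.057 and 0.068 m and angle between each of pot_1, pot_2's own z axis and vertical below 0.2 rad and x of pot_2 in the frame of lunch_box between -0.056 and 0.056 m and y of pot_2 in the frame of lunch_box between -0.073 and 0.073 m and z of pot_2 in the frame of lunch_box between 0.057 and 0.068 m), for 0.2 s.
4. the lid is fully on and the vent button is out (x of lid in the frame of lunch_box between -0.012 and 0.012 m and y of lid in the frame of lunch_box between -0.012 and 0.012 m and z of lid in the frame of lunch_box between 0.0895 and 0.0955 m and angle between lid's own z axis and vertical below 0.04 rad and value of joint vent_button below 0.002 m), for 0.2 s.
At the end, for the whole second after the job is handed in: All slices on the floor of the box (origins less than 40 mm above its underside), the divider level on its posts (within 4 mm, 0.05 rad), all pots standing on the divider, the lid fully on (within 3 mm of its seat, 0.04 rad, at rest), the vent button clicked in (4.5 to 8.5 mm deep) (all of step 1 and all of step 3 and x of lid in the frame of lunch_box between -0.012 and 0.012 m and y of lid in the frame of lunch_box between -0.012 and 0.012 m and z of lid in the frame of lunch_box between 0.0895 and 0.0955 m and angle between lid's own z axis and vertical below 0.04 rad and value of joint vent_button between 0.0045 and 0.0085 m and linear speed of lid below 0.02 m/s); the robot touches nothing.
It fails at once if a bystander is knocked over (angle between any of salt, spice_jar, honey, tin's own z axis and vertical above 0.6 rad).
Of slice_1, slice_2, slice_3 only 2 to 3 are there at a start; the rules pass over those that are not, and their reading is None.
Of pot_1, pot_2 only 1 to 2 are there at a start; the rules pass over those that are not, and their reading is None.
At some moment in a run one of slice_1, slice_2, slice_3, pot_1, pot_2 may be knocked a few centimetres aside while the robot is not near it.
It also fails if it takes over 208 s, if anything falls off the work surface, if the arm or the gripper's body presses on something with over 40 N, if the wrist force passes 120 N, or if a joint passes its speed limit or range.

ROBOT

A 7-joint arm with a two-finger parallel gripper is mounted at the origin on a cart in front of the work surface, level with it; the furniture and walls round the work are solid. World frame = base frame: x ahead of the robot, y to its left, z up, the work surface at z = 0. Lengths are in m, angles in degrees, forces in N, time in s.
With the tool pointing down it reaches from about 0.425 to 0.875 m from the base axis. Payload 4.7 kg.
Tool frame: the origin (TCP) lies at the very end of the fingers, on their centre line; the grasp point (between the pads) lies behind it (env.pinch_z is the z of the grasp point in the tool frame, in m); z points along the fingers, y is the direction in which the jaws open and shut (so a half turn about z gives the same grasp; the last joint's range is limited). The gripper opens to 87 mm and grips with 3 to 60 N. Pads are 19 mm wide; open, the fingers measure 117 mm over their backs; the gripper's body (75 mm by 190 mm) begins 51 mm behind the grasp point.
Start: joints at [-72.989, 18.392, -4.016, 83.108, 1.295, 78.541, -3.26], TCP at [0.181, 0.624, 0.223] pointing down, gripper open.
Joint ranges: [-163.93, 163.93], [-17.29, 119.83], [-79.2, 71.16], [3.27, 140.29], [-89.18, 269.18], [5.43, 117.66], [-154.24, 154.24]. Speed limits (degrees/s): [147.25, 147.25, 180, 180, 180, 180, 180].

INTERFACE

Orientations are given as [roll, pitch, yaw] about the fixed x, y, z axes, in that order (R = Rz(yaw) Ry(pitch) Rx(roll)).
In Python, from cell import readout, read_camera, env gives the robot as it stands. The module is installed in compiled form; this text tells all that it offers.
- The arm moves only by the tool servo_tool, never from a script. Its argument "plan" is a list that holds one entry, the list of rows, each a list of 5 numbers: the finger opening in m, from 0 to 0.087, then the shift along the tool's x, y, z in m, then the turn about the tool's z in rad. In form: [[[jaw, x, y, z, yaw], ...]]. A call has 1 to 12 rows; each row is the pose to reach, as a shift and turn from the pose measured when the call began, along the tool's axes at that moment; what a row does not reach only later rows make up. A row lasts 1/12 s, in which the tool goes at most 41.7 mm and 7.16 degrees, less where a joint would pass 70% of its speed; a pose out of reach is approached as far as the arm can. A call with a gripper value outside its range is refused whole. The fingers move at their own pace and stop on an object; "force" is the grip in N (left out, the last holds). Time passes only in rows, so rows that repeat a pose let the fingers close. It gives the time, the measured TCP pose, the force and the opening at its end, in the units of the state.
- readout.get_obs(): the state, without advancing time (a new reading comes with each control period).
- read_camera(name): name is "scene" or "top"; returns a dict with "image" (384x512x3 uint8, red, green, blue), "range_z" (384x512 float32, m along the optical axis (not along the pixel's ray), 0 where there is no reading), "mtx" (3x3 intrinsics, pixels), "camera_from_world" (4x4, takes a point from world to camera coordinates). Camera axes: x right, y up, looking along -z (the intrinsics and any distortion apply to the point x, -y, -z); pixel columns grow to the right and rows downward; lengths in m; the calibration is good to about 2 mm. A picture is of the moment at which its call begins.
- env.sign_off(): hands the job in, once; it reports no verdict.
The state is a dict: "time_s": time; "qpos": joint angles; "joint_velocities": joint speeds; "effort": joint torques, N m; "tool_pos": TCP position; "tool_rot": TCP orientation; "force": force on the tool from outside, world axes, zero at the start; "wrist_torque": the same for the moment, N m; "grip_width": finger opening in m.
Only numpy, scipy, OpenCV 4.12 (cv2) and the standard library are available. Lean on these libraries where they do the work, as an engineer would, in place of code of your own. Each camera call takes 0.05 s, during which the arm holds its last target. There are 200 camera calls.

## Working session

There is one attempt and no reset: what is moved stays moved. The work goes in short steps, Python scripts to look and compute and a tool call to move; the robot and the scene stay as the last step left them, time stands still between calls to the robot, and variables do not carry over. Pictures are saved under pics/ and viewed, about 12 in all and at most 16, crops included, and the job is handed in when it is done.

Besides the shell and the picture viewer there is one more tool, called after ">>>" in YAML: its name, and indented under it one key for each argument. servo_tool: Moves the arm, as the interface text tells. Its arguments: {"type":"object","properties":{"plan":{"type":"array"},"force":{"type":"number"}},"required":["plan"]}

```bash
mkdir -p pics; ls; python3 - <<'E'
from cell import readout, read_camera, env
import cv2, numpy as np
o=readout.get_obs(); print({k:np.round(v,3) for k,v in o.items()}, env.pinch_z)
print([a for a in dir(env) if a[0]!='_'])
for n in ("scene","top"):
    c=read_camera(n); cv2.imwrite(f"pics/{n}0.png",cv2.cvtColor(c["image"],cv2.COLOR_RGB2BGR))
    np.savez(f"{n}0.npz",**c)
    print(n,np.round(c["mtx"],1).tolist(),np.round(np.linalg.inv(c["camera_from_world"]),3).tolist(),(c["range_z"]>0).mean())
E
```

```text
pics
{'time_s': np.float64(0.0), 'qpos': array([-72.989,  18.44 ,  -4.018,  83.177,   1.298,  78.542,  -3.261]), 'joint_velocities': array([-0.005, -0.004,  0.013, -0.072, -0.01 ,  0.06 , -0.013]), 'effort': array([-0.0000e+00, -4.9128e+01, -4.0400e-01, -3.1254e+01, -6.4000e-02,
        4.4000e-02,  0.0000e+00]), 'tool_pos': array([0.181, 0.624, 0.221]), 'tool_rot': array([-1.79887e+02,  9.00000e-03,  1.63800e+02]), 'force': array([ 0.401,  0.174, -0.615]), 'wrist_torque': array([-0.016,  0.032, -0.032]), 'grip_width': np.float64(0.087)} -0.0187
['PlanningError', 'pinch_z', 'sign_off']
scene [[399.7, 0.0, 253.4], [0.0, 399.7, 196.1], [0.0, 0.0, 1.0]] [[0.8, 0.426, -0.423, 0.06], [-0.6, 0.579, -0.551, -0.571], [0.01, 0.695, 0.719, 0.913], [0.0, 0.0, 0.0, 1.0]] 0.9962310791015625
top [[432.8, 0.0, 247.0], [0.0, 432.8, 196.6], [0.0, 0.0, 1.0]] [[-0.011, 0.992, -0.127, 0.405], [-1.0, -0.012, -0.004, 0.095], [-0.005, 0.127, 0.992, 1.291], [0.0, 0.0, 0.0, 1.0]] 0.9960225423177084
```

View pics/scene0.png

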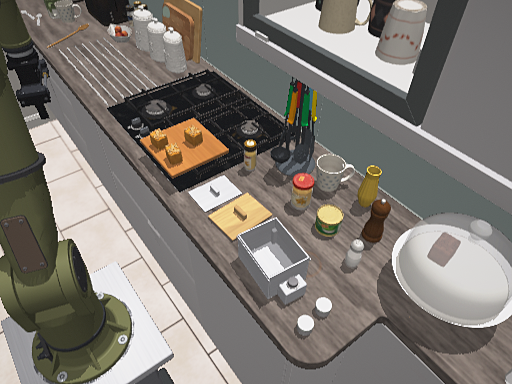

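View pics/top0.png

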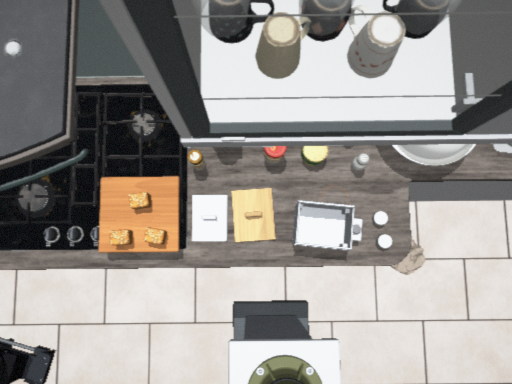

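The top view shows three slices on the board at (138,200), (120,237) and (155,237). The divider is at (210,218), the lid at (254,214), the box at (324,226) with its button at (357,230), and the two pots at (380,218) and (385,242). The spice jar is at (195,157), honey at (275,149), the tin at (315,155) and salt at (361,160).

```bash
cat > h.py <<'E'
import numpy as np, cv2
def cloud(c):
    R=c["range_z"]; v,u=np.mgrid[0:384,0:512]; K=c["mtx"]
    x=(u-K[0,2])/K[0,0]*R; y=-(v-K[1,2])/K[1,1]*R
    P=np.stack([x,y,-R,np.ones_like(R)],-1)@np.linalg.inv(c["camera_from_world"]).T
    P=P[...,:3]; P[R==0]=np.nan; return P
def grab(n):
    from cell import read_camera
    c=read_camera(n); return c,cloud(c)
def rect(pts):  # xy points -> centre, sides, angle (deg) of the long side relative to y axis
    (cx,cy),(w,h),a=cv2.minAreaRect((pts*1000).astype(np.float32))
    if w>h: w,h,a=h,w,a+90   # h long; a = angle of w (short) side from x
    a=(a+90)%180-90
    return np.round([cx,cy,w,h,a],1)
def blobs(P,zlo,zhi,xl,yl,minpx=15):
    m=((P[...,2]>zlo)&(P[...,2]<zhi)&(P[...,0]>xl[0])&(P[...,0]<xl[1])&(P[...,1]>yl[0])&(P[...,1]<yl[1])).astype(np.uint8)
    n,L,s,ce=cv2.connectedComponentsWithStats(m,connectivity=4)
    for i in range(1,n):
        if s[i,4]>=minpx:
            q=P[L==i]; print("px",np.round(ce[i]),s[i,4],"med",np.round(np.median(q,0)*1000,1),"ext",np.round(q.min(0)*1000),np.round(q.max(0)*1000),"rect",rect(q[:,:2]))
E
python3 - <<'E'
import numpy as np; from h import *
for n in ("top","scene"):
    c=np.load(n+"0.npz"); P=cloud(c); print(n)
    for t,a in {"slices":(.09,.14,(.25,.7),(.25,.7)),"div/lid plates":(.002,.014,(.3,.6),(.03,.28)),"fins":(.016,.04,(.3,.6),(.03,.28)),
      "boxrim":(.093,.105,(.25,.6),(-.3,.03)),"hous":(.044,.068,(.25,.6),(-.3,-.1)),"pots":(.02,.036,(.25,.6),(-.5,-.15)),"jars":(.05,.13,(.5,.8),(-.35,.3))}.items():
        print(t); blobs(P,*a)
    print("table",np.nanmedian(P[...,2][(P[...,0]>.4)&(P[...,0]<.55)&(abs(P[...,1]-0)<.03)]))
E
```

```text
top
slices
px [190. 156.] 61 med [673.4 257.2 104.5] ext [654. 252.  91.] [691. 266. 110.] rect [672.4 259.   14.7  36.3 -88.5]
px [139. 200.] 313 med [549.4 395.9 117.2] ext [528. 371.  90.] [572. 426. 124.] rect [550.9 398.8  40.2  52.4   7.8]
px [154. 235.] 301 med [453.2 352.1 117.3] ext [432. 327.  90.] [476. 380. 127.] rect [452.6 354.7  40.4  52.3 -10.8]
px [120. 237.] 311 med [449.3 445.1 117.5] ext [430. 422.  91.] [469. 475. 125.] rect [449.6 448.3  38.6  53.2   0.6]
div/lid plates
px [251. 214.] 1751 med [517.1  87.8  10.2] ext [437.  30.   2.] [599. 157.  14.] rect [516.2  89.4 126.6 160.2 -86.6]
px [209. 217.] 1161 med [506.9 213.8   4.4] ext [436. 151.   2.] [588. 274.  13.] rect [512.7 216.7 123.8 150.5  84. ]
fins
px [252. 214.] 86 med [514.9  85.6  30.3] ext [507.  59.  16.] [524. 112.  37.] rect [514.5  85.7  15.7  52.5   3.9]
px [208. 217.] 57 med [508.6 214.8  23.7] ext [505. 194.  17.] [514. 236.  31.] rect [ 5.096e+02  2.149e+02  9.400e+00  4.160e+01 -1.000e-01]
boxrim
px [298. 209.] 31 med [521.6 -41.4  97.6] ext [496. -48.  94.] [544. -38. 100.] rect [520.1 -4
[... 4974 characters left out ...]
x [377. 218.] 360 med [ 760.3 -210.8   97. ] ext [ 751. -225.   50.] [ 795. -178.  130.] rect [ 768.8 -206.4   32.4   48.1   35.6]
px [330. 215.] 427 med [ 696.1 -101.7   54.4] ext [ 658. -138.   50.] [735. -64.  60.] rect [ 696.7 -100.9   74.2   75.   -32.7]
px [287. 241.] 669 med [ 527.7 -107.1   78. ] ext [ 500. -199.   50.] [540. -41. 101.] rect [ 5.203e+02 -1.201e+02  4.030e+01  1.587e+02  1.000e-01]
px [399. 253.] 394 med [ 711.1 -318.1   87.9] ext [ 663. -350.   82.] [ 798. -284.  129.] rect [ 727.6 -311.2   28.4  149.2  -61.4]
px [356. 249.] 211 med [ 652.9 -237.9   77.5] ext [ 642. -251.   50.] [ 674. -218.   92.] rect [ 657.6 -234.1   30.9   32.5   -5. ]
table -0.000853175123197103
```

```bash
cat >> h.py <<'E'
def w180(a): return (a+180)%360-180
def plan(start,*wps):
    """start None = measured; wps (x,y,z mm, yaw deg); prints tool-frame shifts (m) and turn (rad) per leg"""
    if start is None:
        from cell import readout
        o=readout.get_obs(); start=(*(o["tool_pos"]*1000),o["tool_rot"][2]); print("at",np.round(start,1),"t",round(o["time_s"],2),"w",round(o["grip_width"],4))
    s=np.array(start,float)
    for w in wps:
        w=np.array(w,float); d=w[:3]-s[:3]; a=np.radians(s[3])
        tx=d[0]*np.cos(a)+d[1]*np.sin(a); ty=d[0]*np.sin(a)-d[1]*np.cos(a); t=-np.radians(w180(w[3]-s[3]))
        n=max(np.linalg.norm(d)/41.7,abs(t)/.125)
        print("leg",np.round([tx/1000,ty/1000,-d[2]/1000,t],4).tolist(),"rows>=",round(n,1)); s=w
BOX=np.array([475.5,-113.5]); BYAW=-6.5
def box(bx,by):
    a=np.radians(BYAW); return BOX+[bx*np.cos(a)-by*np.sin(a),bx*np.sin(a)+by*np.cos(a)]
def axis(P,ys,**k):
    pass
E
python3 - <<'E'
from h import *
for n in ("top","scene"):
    P=cloud(np.load(n+"0.npz")); b=box(0,-95)/1000
    r=np.hypot(P[...,0]-b[0],P[...,1]-b[1]); z=P[...,2]
    q=P[(r<.022)&(z>.045)]; zz=q[:,2]*1000; print(n,np.histogram(zz,np.arange(44,74,2))[0])
    m=(r<.03)&(z>.0545); print(np.round(np.median(P[m],0)*1000,1),m.sum(), np.percentile(z[m]*1000,[50,75,90]))
plan(None,(447.4,446.3,170,184),(447.4,446.3,100,184),(447.4,446.3,175,184),(*box(0,-46.5),175,83.5),(*box(0,-46.5),34,83.5))
E
```

```text
top [ 1  3 18 20  9  6  5  3 10 20 18  7  3  0]
[ 466.  -196.4   65.8] 135 [65.78883649 82.86594543 97.56507937]
scene [ 6 21 42 36 16  9 10 12 21 36 22 11  4  0]
[ 463.9 -191.4   66.1] 258 [66.14544638 84.99622182 95.18137483]
at [181.3 623.7 221.6 163.8] t 0.1 w 0.087
leg [-0.305, -0.0961, 0.0516, -0.3526] rows>= 7.8
leg [-0.0, 0.0, 0.07, -0.0] rows>= 1.7
leg [-0.0, 0.0, -0.075, -0.0] rows>= 1.8
leg [0.0195, -0.6061, -0.0, 1.7541] rows>= 14.5
leg [0.0, 0.0, 0.141, -0.0] rows>= 3.4
```

>>> servo_tool:
  plan:
    - [[0.075,-0.305,-0.096,0.05,-0.353],[0.075,-0.305,-0.096,0.05,-0.353],[0.075,-0.305,-0.096,0.05,-0.353],[0.075,-0.305,-0.096,0.05,-0.353],[0.075,-0.305,-0.096,0.05,-0.353],[0.075,-0.305,-0.096,0.05,-0.353],[0.075,-0.305,-0.096,0.05,-0.353],[0.075,-0.305,-0.096,0.05,-0.353],[0.075,-0.305,-0.096,0.05,-0.353],[0.075,-0.305,-0.096,0.05,-0.353],[0.075,-0.305,-0.096,0.05,-0.353]]
  force: 12

```text
time_s: 1.02
tool_pos: [0.4466, 0.4467, 0.1713]
tool_rot: [-179.9, -0.1, -176.0]
force: [-0.5, 1.2, 0.9]
grip_width: 0.075
```

>>> servo_tool:
  plan:
    - [[0.075,0.001,0,0.035,0],[0.075,0.001,0,0.071,0],[0.075,0.001,0,0.071,0],[0.075,0.001,0,0.071,0],[0.045,0.001,0,0.071,0],[0.045,0.001,0,0.071,0],[0.045,0.001,0,0.071,0],[0.045,0.001,0,0.071,0],[0.045,0.001,0,0.071,0],[0.045,0.001,0,0.071,0]]

```text
time_s: 1.85
tool_pos: [0.446, 0.4473, 0.1018]
tool_rot: [180.0, -0.0, -176.0]
force: [-0.6, 0.6, 5.3]
grip_width: 0.0515
```

>>> servo_tool:
  plan:
    - [[0.045,0,0,-0.01,0],[0.045,0,0,-0.04,0],[0.045,0,0,-0.075,0],[0.045,0,0,-0.075,0]]

```text
time_s: 2.18
tool_pos: [0.4489, 0.4499, 0.1849]
tool_rot: [179.5, 0.5, -176.0]
force: [0.8, 0.4, 0.4]
grip_width: 0.0512
```

>>> servo_tool:
  plan:
    - [[0.045,0.001,-0.03,0.002,0.1],[0.045,0.003,-0.07,0.005,0.2],[0.045,0.006,-0.11,0.005,0.32],[0.045,0.008,-0.15,0.005,0.44],[0.045,0.009,-0.19,0.005,0.56],[0.045,0.01,-0.23,0.005,0.68],[0.045,0.011,-0.27,0.005,0.8],[0.045,0.012,-0.31,0.005,0.92],[0.045,0.013,-0.35,0.005,1.04],[0.045,0.014,-0.39,0.005,1.16],[0.045,0.015,-0.43,0.005,1.27],[0.045,0.015,-0.44,0.005,1.27]]

```text
time_s: 3.18
tool_pos: [0.4645, 0.0025, 0.1768]
tool_rot: [179.4, -0.2, 110.5]
force: [-0.4, -0.2, -0.4]
grip_width: 0.0513
```

```bash
python3 - <<'E'
from h import *
plan(None,(*box(0,-46.5),175,83.5),(*box(0,-46.5),34,83.5))
E
```

```text
at [464.5   2.5 176.8 110.5] t 3.18 w 0.0513
leg [-0.1539, -0.0514, 0.0018, 0.4712] rows>= 3.9
leg [0.0, 0.0, 0.141, -0.0] rows>= 3.4
```

>>> servo_tool:
  plan:
    - [[0.045,-0.038,-0.013,0.002,0.12],[0.045,-0.076,-0.026,0.002,0.24],[0.045,-0.114,-0.038,0.002,0.36],[0.045,-0.145,-0.048,0.002,0.44],[0.045,-0.154,-0.0514,0.002,0.471],[0.045,-0.154,-0.0514,0.002,0.471],[0.045,-0.154,-0.0514,0.002,0.471],[0.045,-0.154,-0.0514,0.03,0.471],[0.045,-0.154,-0.0514,0.05,0.471],[0.045,-0.154,-0.0514,0.05,0.471],[0.045,-0.154,-0.0514,0.05,0.471]]

```text
time_s: 4.1
tool_pos: [0.4702, -0.1574, 0.1252]
tool_rot: [179.7, -0.5, 83.7]
force: [0.4, -0.3, 0.1]
grip_width: 0.0519
```

```bash
python3 - <<'E'
from h import *
o=[]
for n in ("scene","top"):
    c,P=grab(n); im=cv2.cvtColor(c["image"],cv2.COLOR_RGB2BGR)
    s=im[190:330,220:360] if n=="scene" else im[180:270,280:400]
    o.append(cv2.resize(s,(400,400*s.shape[0]//s.shape[1]),interpolation=cv2.INTER_CUBIC))
h=max(a.shape[0] for a in o); o=[cv2.copyMakeBorder(a,0,h-a.shape[0],0,0,0) for a in o]
cv2.imwrite("pics/p3.png",np.hstack(o)); 
plan(None,(*box(0,-46.5),34,83.5),(*box(0,-46.5),175,83.5),(452.4,351.2,175,170))
P=cloud(c)
blobs(P,.09,.14,(.35,.62),(.25,.7))
E
```

```text
at [ 471.7 -158.5  127.    83.6] t 4.2 w 0.0516
leg [-0.0013, -0.0013, 0.093, 0.0023] rows>= 2.2
leg [0.0, 0.0, -0.141, -0.0] rows>= 3.4
leg [0.5056, -0.0756, -0.0, -1.5097] rows>= 12.3
px [139. 200.] 314 med [549.3 396.2 117.5] ext [529. 371.  90.] [573. 426. 125.] rect [551.1 398.   40.5  52.4   8. ]
px [154. 235.] 302 med [453.3 352.1 117.3] ext [432. 327.  91.] [476. 381. 124.] rect [452.9 354.4  40.5  52.7  -9.8]
```

View pics/p3.png

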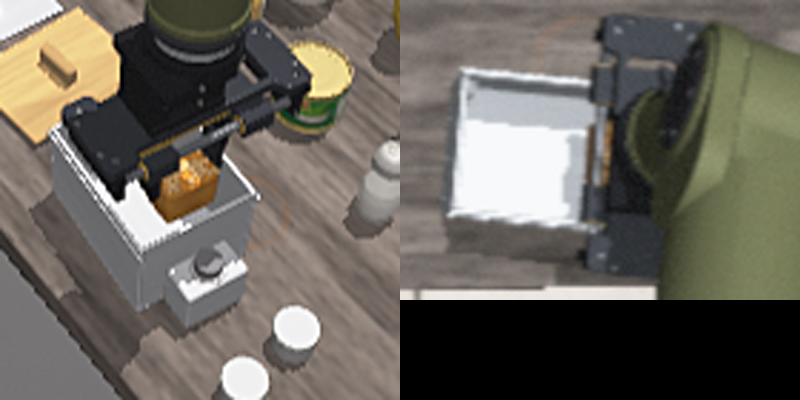

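The left crop shows the held slice hanging at the -y end of the box, at about (180,190), clear of the walls. The right crop shows the gripper square to the box.

>>> servo_tool:
  plan:
    - [[0.045,-0.001,-0.001,0.03,0.002],[0.045,-0.001,-0.001,0.06,0.002],[0.045,-0.001,-0.001,0.08,0.002],[0.045,-0.001,-0.001,0.09,0.002],[0.045,-0.001,-0.001,0.093,0.002],[0.045,-0.001,-0.001,0.093,0.002],[0.064,-0.001,-0.001,0.093,0.002],[0.064,-0.001,-0.001,0.093,0.002],[0.064,-0.001,-0.001,0.093,0.002],[0.064,-0.001,-0.001,0.093,0.002]]

```text
time_s: 5.03
tool_pos: [0.4724, -0.1589, 0.0348]
tool_rot: [179.4, -0.5, 83.5]
force: [0.6, 0.3, -0.1]
grip_width: 0.063
```

>>> servo_tool:
  plan:
    - [[0.064,0,0,-0.03,0],[0.064,0,0,-0.07,0],[0.064,0,0,-0.11,0],[0.064,0,0,-0.141,0],[0.064,0,0,-0.141,0]]

```text
time_s: 5.45
tool_pos: [0.4749, -0.1613, 0.183]
tool_rot: [178.6, -0.5, 83.5]
force: [0.2, -1.0, -0.1]
grip_width: 0.0638
```

>>> servo_tool:
  plan:
    - [[0.075,0.04,-0.006,0,-0.1],[0.075,0.08,-0.012,0,-0.22],[0.075,0.12,-0.018,0,-0.34],[0.075,0.16,-0.024,0,-0.46],[0.075,0.2,-0.03,0,-0.58],[0.075,0.24,-0.036,0,-0.7],[0.075,0.28,-0.042,0,-0.82],[0.075,0.32,-0.048,0,-0.94],[0.075,0.36,-0.054,0,-1.06],[0.075,0.4,-0.06,0,-1.18],[0.075,0.42,-0.063,0,-1.3],[0.075,0.42,-0.063,0,-1.4]]

```text
time_s: 6.45
tool_pos: [0.4579, 0.2697, 0.1848]
tool_rot: [179.2, 1.2, 164.5]
force: [-0.5, 0.1, -0.4]
grip_width: 0.075
```

```bash
python3 - <<'E'
from h import *
A=[]
for n in ("top","scene"):
    c,P=grab(n); print(n); blobs(P,.09,.14,(.35,.62),(.25,.7)); blobs(P,.03,.07,(.42,.53),(-.19,-.04)); blobs(P,.02,.036,(.3,.7),(-.5,-.23))
plan(None,(450,352,170,169.5),(450,352,100,169.5))
E
```

```text
top
px [137. 199.] 226 med [554.7 402.6 118.4] ext [529. 374.  92.] [573. 427. 124.] rect [551.5 399.1  39.6  52.7   9.1]
px [341. 226.] 435 med [ 475.7 -168.5   50.5] ext [ 421. -190.   30.] [ 530. -139.   70.] rect [ 475.8 -163.5   45.9  106.7   83.9]
px [380. 218.] 149 med [ 499.3 -285.5   29.9] ext [ 481. -307.   21.] [ 520. -267.   35.] rect [ 500.2 -287.    37.    37.9  -30.3]
px [384. 241.] 154 med [ 432.3 -295.5   29.5] ext [ 415. -315.   23.] [ 452. -276.   36.] rect [ 433.2 -295.2   37.6   38.2   59.5]
scene
px [173. 152.] 228 med [443.  338.9 114.4] ext [424. 322.  90.] [471. 380. 123.] rect [447.1 351.7  39.6  57.7 -10.6]
px [265. 235.] 167 med [504.9 -43.6  49.3] ext [468. -60.  30.] [529. -40.  70.] rect [500.8 -43.4  15.3  64.2  71.1]
px [295. 254.] 115 med [ 527.5 -143.7   52.9] ext [ 523. -174.   30.] [ 530. -116.   70.] rect [ 527.5 -144.8    3.9   57.8   -5.2]
px [241. 250.] 19 med [420.8 -46.5  49.9] ext [420. -55.  32.] [422. -40.  69.] rect [ 4.209e+02 -4.760e+01  1.400e+00  1.510e+01  1.000e-01]
px [279. 268.] 120 med [ 466.4 -152.6   49.4] ext [ 445. -164.   30.] [ 495. -141.   55.] rect [ 470.2 -153.5   20.4   50.3   81.1]
px [279. 282.] 94 med [ 437.8 -187.3   56.4] ext [ 421. -190.   32.] [ 465. -184.   70.] rect [ 442.7 -187.8    4.    44.3   84.3]
px [353. 262.] 48 med [ 646.  -246.9   28.5] ext [ 638. -254.   20.] [ 665. -230.   36.] rect [ 648.9 -245.6   11.4   33.8   48.3]
px [323. 305.] 207 med [ 494.7 -290.2   28.7] ext [ 477. -308.   20.] [ 517. -270.   33.] rect [ 496.1 -289.6   36.6   39.1  -43.7]
px [305. 323.] 222 med [ 428.  -298.4   29.1] ext [ 409. -317.   20.] [ 449. -279.   33.] rect [ 428.3 -298.2   37.9   38.3   54.2]
at [459.4 264.1 184.7 163.9] t 6.55 w 0.0751
leg [0.0334, 0.0818, 0.0147, -0.0985] rows>= 2.1
leg [0.0, 0.0, 0.07, -0.0] rows>= 1.7
```

>>> servo_tool:
  plan:
    - [[0.075,0.0334,0.04,0.01,-0.0985],[0.075,0.0334,0.0818,0.0147,-0.0985],[0.075,0.0334,0.0818,0.0147,-0.0985],[0.075,0.0334,0.0818,0.0147,-0.0985],[0.075,0.0334,0.0818,0.0147,-0.0985],[0.075,0.0334,0.0818,0.0147,-0.0985]]

```text
time_s: 7.05
tool_pos: [0.4513, 0.3497, 0.1703]
tool_rot: [179.5, 1.3, 169.3]
force: [0.0, 0.9, 1.2]
grip_width: 0.0751
```

>>> servo_tool:
  plan:
    - [[0.075,0,0,0.035,0],[0.075,0,0,0.069,0],[0.075,0,0,0.069,0],[0.075,0,0,0.069,0],[0.045,0,0,0.069,0],[0.045,0,0,0.069,0],[0.045,0,0,0.069,0],[0.045,0,0,0.069,0],[0.045,0,0,0.069,0],[0.045,0,0,0.069,0]]

```text
time_s: 7.88
tool_pos: [0.4538, 0.3511, 0.1029]
tool_rot: [179.4, 1.4, 169.3]
force: [-0.2, 0.6, 5.2]
grip_width: 0.0519
```

>>> servo_tool:
  plan:
    - [[0.045,0,0,-0.01,0],[0.045,0,0,-0.04,0],[0.045,0,0,-0.075,0],[0.045,0,0,-0.075,0],[0.045,0,0,-0.075,0]]

```text
time_s: 8.3
tool_pos: [0.4529, 0.3514, 0.1806]
tool_rot: [179.1, 1.6, 169.3]
force: [0.6, 0.3, -0.9]
grip_width: 0.0521
```

```bash
python3 - <<'E'
from h import *
plan(None,(*box(0,0),175,83.5),(*box(0,0),34,83.5))
E
```

```text
at [452.9 351.4 180.6 169.3] t 8.3 w 0.0521
leg [-0.1088, -0.4525, 0.0056, 1.4969] rows>= 12.0
leg [0.0, 0.0, 0.141, -0.0] rows>= 3.4
```

```bash
cat >> h.py <<'E'
from scipy.spatial.transform import Rotation as Ro
def plan(_,*wps):
    from cell import readout
    o=readout.get_obs(); p=o["tool_pos"]*1000; R=Ro.from_euler("xyz",o["tool_rot"],degrees=True)
    print("at",np.round(p,1),np.round(o["tool_rot"],1),"t",round(o["time_s"],2),"w",round(o["grip_width"],4))
    for w in wps:
        w=np.array(w,float); d=R.inv().apply(w[:3]-p); x=R.apply([1,0,0]); yaw=np.degrees(np.arctan2(x[1],x[0]))
        t=-np.radians(w180(w[3]-yaw)); n=max(np.linalg.norm(d)/41.7,abs(t)/.125)
        print("leg",np.round([*d/1000,t],4).tolist(),"rows>=",round(n,1)); p=w[:3]; R=R*Ro.from_rotvec([0,0,t])
E
python3 - <<'E'
from h import *
plan(None,(463,20,178,105),(*box(0,0),175,83.5),(*box(0,0),34,83.5))
E
```

```text
at [452.9 351.4 180.6] [179.1   1.6 169.3] t 8.3 w 0.0521
leg [-0.0716, -0.3237, -0.0002, 1.1216] rows>= 9.0
leg [-0.1322, -0.0226, 0.0021, 0.3755] rows>= 3.2
leg [-0.0018, -0.0041, 0.1409, 0.0002] rows>= 3.4
```

>>> servo_tool:
  plan:
    - [[0.045,-0.008,-0.035,0,0.1],[0.045,-0.016,-0.072,0,0.22],[0.045,-0.024,-0.109,0,0.34],[0.045,-0.032,-0.146,0,0.46],[0.045,-0.04,-0.183,0,0.58],[0.045,-0.048,-0.22,0,0.7],[0.045,-0.056,-0.257,0,0.82],[0.045,-0.064,-0.294,0,0.94],[0.045,-0.071,-0.318,0,1.06],[0.045,-0.0716,-0.3237,0,1.12],[0.045,-0.0716,-0.3237,0,1.12],[0.045,-0.0716,-0.3237,0,1.12]]

```text
time_s: 9.3
tool_pos: [0.4622, 0.0201, 0.1769]
tool_rot: [178.3, -0.1, 105.2]
force: [-0.7, -0.8, -0.8]
grip_width: 0.0519
```

>>> servo_tool:
  plan:
    - [[0.045,-0.03,-0.005,0,0.1],[0.045,-0.065,-0.011,0,0.22],[0.045,-0.1,-0.017,0,0.32],[0.045,-0.125,-0.021,0,0.37],[0.045,-0.132,-0.023,0.002,0.3755],[0.045,-0.132,-0.023,0.002,0.3755],[0.045,-0.132,-0.023,0.002,0.3755],[0.045,-0.132,-0.023,0.002,0.3755]]

```text
time_s: 9.97
tool_pos: [0.4746, -0.1107, 0.1735]
tool_rot: [178.5, -0.8, 83.9]
force: [0.3, -0.6, -1.0]
grip_width: 0.0515
```

```bash
python3 - <<'E'
from h import *
plan(None,(*box(0,0),34,83.5),(*box(0,0),175,83.5),(520,150,180,150),(547.5,397,170,188))
for n in ("top","scene"):
    c,P=grab(n); print(n); blobs(P,.09,.14,(.35,.62),(.25,.7))
E
```

```text
at [ 474.6 -110.7  173.5] [178.5  -0.8  83.9] t 9.97 w 0.0515
leg [-0.0045, -0.0024, 0.1395, 0.0078] rows>= 3.3
leg [0.0019, 0.0036, -0.1409, 0.0] rows>= 3.4
leg [0.2669, 0.0144, -0.0011, -1.1606] rows>= 9.3
leg [0.0999, 0.2274, 0.0133, -0.6636] rows>= 6.0
top
px [139. 200.] 310 med [549.2 396.5 117.6] ext [529. 372.  93.] [574. 426. 126.] rect [550.6 398.7  40.2  52.6   9.1]
scene
px [193. 134.] 219 med [541.2 385.1 113.7] ext [523. 368.  91.] [569. 426. 123.] rect [545.  395.9  41.7  54.8  10.4]
```

>>> servo_tool:
  plan:
    - [[0.045,-0.0045,-0.001,0.03,0.008],[0.045,-0.0045,-0.001,0.06,0.008],[0.045,-0.0045,-0.002,0.09,0.008],[0.045,-0.0045,-0.002,0.12,0.008],[0.045,-0.0045,-0.0024,0.132,0.008],[0.045,-0.0045,-0.0024,0.139,0.008],[0.045,-0.0045,-0.0024,0.139,0.008],[0.045,-0.0045,-0.0024,0.139,0.008],[0.064,-0.0045,-0.0024,0.139,0.008],[0.064,-0.0045,-0.0024,0.139,0.008],[0.064,-0.0045,-0.0024,0.139,0.008],[0.064,-0.0045,-0.0024,0.139,0.008]]

```text
time_s: 11.07
tool_pos: [0.476, -0.1138, 0.0351]
tool_rot: [178.4, -0.8, 83.5]
force: [-0.1, 0.5, 0.9]
grip_width: 0.063
```

>>> servo_tool:
  plan:
    - [[0.064,0.0005,0.001,-0.03,0],[0.064,0.001,0.002,-0.07,0],[0.064,0.002,0.003,-0.11,0],[0.064,0.002,0.0036,-0.141,0],[0.064,0.002,0.0036,-0.141,0],[0.064,0.002,0.0036,-0.141,0]]

```text
time_s: 11.57
tool_pos: [0.4773, -0.1139, 0.1783]
tool_rot: [178.2, -0.8, 83.5]
force: [1.1, 0.7, -1.0]
grip_width: 0.0637
```

>>> servo_tool:
  plan:
    - [[0.075,0.03,0.002,0,-0.12],[0.075,0.06,0.003,0,-0.24],[0.075,0.09,0.005,0,-0.36],[0.075,0.12,0.007,0,-0.48],[0.075,0.15,0.008,0,-0.6],[0.075,0.18,0.01,0,-0.72],[0.075,0.21,0.011,0,-0.84],[0.075,0.24,0.013,0,-0.96],[0.075,0.267,0.0144,0,-1.08],[0.075,0.267,0.0144,0,-1.16],[0.075,0.267,0.0144,0,-1.16],[0.075,0.267,0.0144,0,-1.16]]

```text
time_s: 12.57
tool_pos: [0.5211, 0.1489, 0.1809]
tool_rot: [178.7, 1.3, 149.8]
force: [-0.2, -1.3, -0.4]
grip_width: 0.075
```

```bash
python3 - <<'E'
from h import *
for n in ("top","scene"):
    c,P=grab(n); print(n); blobs(P,.09,.14,(.35,.62),(.25,.7))
    blobs(P,.03,.07,(.42,.53),(-.18,-.05))
plan(None,(548,397,170,189),(548,397,100,189))
E
```

```text
top
px [139. 200.] 315 med [549.3 396.  117.5] ext [528. 371.  90.] [573. 426. 125.] rect [550.7 398.6  40.7  52.6   6.9]
px [341. 209.] 31 med [ 527.6 -173.6   51.1] ext [ 515. -180.   31.] [ 530. -151.   70.] rect [ 527.  -167.5   10.7   31.5  -28.2]
px [320. 225.] 259 med [ 479. -108.   50.] ext [ 451. -130.   32.] [506. -87.  58.] rect [ 478.5 -108.8   40.    52.3   83.5]
px [337. 227.] 266 med [ 473.1 -158.9   50.2] ext [ 447. -180.   32.] [ 500. -139.   59.] rect [ 473.9 -159.3   39.5   51.9   86.3]
px [343. 244.] 16 med [ 423.2 -170.6   55.9] ext [ 421. -179.   31.] [ 428. -167.   68.] rect [ 423.8 -173.2    6.    12.8   -7.3]
scene
px [193. 134.] 218 med [541.  386.  113.4] ext [523. 367.  90.] [569. 427. 122.] rect [544.5 395.5  41.6  57.8   9.5]
px [273. 234.] 24 med [525.7 -56.7  46.6] ext [523. -59.  33.] [530. -51.  60.] rect [526.2 -54.8   6.9   8.4   4.5]
px [295. 254.] 107 med [ 527.  -145.8   53.9] ext [ 524. -178.   31.] [ 530. -113.   70.] rect [ 526.8 -145.3    3.2   65.1   -5. ]
px [271. 259.] 317 med [ 469.2 -116.8   48.3] ext [ 446. -134.   30.] [500. -90.  55.] rect [ 473.  -111.7   40.4   52.1   82.1]
px [280. 268.] 118 med [ 466.8 -153.3   49.5] ext [ 444. -164.   33.] [ 496. -142.   55.] rect [ 470.5 -153.8   20.3   51.8   81.1]
at [521.5 148.2 181.7] [178.6   1.3 149.7] t 12.67 w 0.0749
leg [0.103, 0.2278, 0.015, -0.6862] rows>= 6.0
leg [0.0023, -0.0003, 0.07, 0.0002] rows>= 1.7
```

>>> servo_tool:
  plan:
    - [[0.075,0.015,0.033,0.002,-0.1],[0.075,0.03,0.067,0.004,-0.22],[0.075,0.045,0.1,0.007,-0.34],[0.075,0.06,0.134,0.01,-0.46],[0.075,0.076,0.168,0.012,-0.56],[0.075,0.09,0.2,0.014,-0.65],[0.075,0.103,0.2278,0.015,-0.686],[0.075,0.103,0.2278,0.015,-0.686],[0.075,0.103,0.2278,0.015,-0.686],[0.075,0.103,0.2278,0.015,-0.686]]

```text
time_s: 13.5
tool_pos: [0.5486, 0.3949, 0.1696]
tool_rot: [179.8, 1.9, -171.2]
force: [-0.4, -0.8, 0.2]
grip_width: 0.0749
```

>>> servo_tool:
  plan:
    - [[0.075,0.001,0,0.035,0],[0.075,0.002,0,0.069,0],[0.075,0.002,0,0.069,0],[0.075,0.002,0,0.069,0],[0.045,0.002,0,0.069,0],[0.045,0.002,0,0.069,0],[0.045,0.002,0,0.069,0],[0.045,0.002,0,0.069,0],[0.045,0.002,0,0.069,0],[0.045,0.002,0,0.069,0]]

```text
time_s: 14.33
tool_pos: [0.5494, 0.3962, 0.1022]
tool_rot: [179.7, 2.0, -171.2]
force: [-0.8, 0.0, 5.9]
grip_width: 0.0517
```

>>> servo_tool:
  plan:
    - [[0.045,0,0,-0.01,0],[0.045,0,0,-0.04,0],[0.045,0,0,-0.072,0],[0.045,0,0,-0.075,0],[0.045,0,0,-0.075,0],[0.045,0,0,-0.075,0]]

```text
time_s: 14.83
tool_pos: [0.5467, 0.3951, 0.177]
tool_rot: [179.7, 2.0, -171.2]
force: [-0.5, -0.2, -1.7]
grip_width: 0.0516
```

```bash
python3 - <<'E'
from h import *
plan(None,(510,100,178,125),(*box(0,49),175,83.5),(*box(0,49),34,83.5))
E
```

```text
at [546.7 395.1 177. ] [ 179.7    2.  -171.2] t 14.83 w 0.0516
leg [0.0815, -0.286, -0.005, 1.1141] rows>= 8.9
leg [-0.1184, -0.1183, 0.0004, 0.7242] rows>= 5.8
leg [-0.0019, -0.0045, 0.1409, 0.0004] rows>= 3.4
```

>>> servo_tool:
  plan:
    - [[0.045,0.009,-0.031,0,0.12],[0.045,0.018,-0.063,-0.001,0.24],[0.045,0.027,-0.095,-0.002,0.36],[0.045,0.036,-0.127,-0.002,0.48],[0.045,0.045,-0.159,-0.003,0.6],[0.045,0.054,-0.191,-0.003,0.72],[0.045,0.063,-0.223,-0.004,0.84],[0.045,0.072,-0.255,-0.005,0.96],[0.045,0.0815,-0.286,-0.005,1.08],[0.045,0.0815,-0.286,-0.005,1.114],[0.045,0.0815,-0.286,-0.005,1.114],[0.045,0.0815,-0.286,-0.005,1.114]]

```text
time_s: 15.83
tool_pos: [0.5091, 0.1003, 0.1767]
tool_rot: [178.2, 0.6, 125.1]
force: [-0.1, 1.2, -1.4]
grip_width: 0.0518
```

>>> servo_tool:
  plan:
    - [[0.045,-0.02,-0.02,0,0.12],[0.045,-0.042,-0.042,0,0.24],[0.045,-0.064,-0.064,0,0.36],[0.045,-0.086,-0.086,0,0.48],[0.045,-0.108,-0.108,0,0.6],[0.045,-0.1184,-0.1183,0,0.7],[0.045,-0.1184,-0.1183,0,0.724],[0.045,-0.1184,-0.1183,0,0.724],[0.045,-0.1184,-0.1183,0,0.724],[0.045,-0.1184,-0.1183,0,0.724]]

```text
time_s: 16.67
tool_pos: [0.4806, -0.0624, 0.1739]
tool_rot: [178.3, -0.7, 83.9]
force: [0.6, -0.2, 0.3]
grip_width: 0.052
```

```bash
python3 - <<'E'
from h import *
plan(None,(*box(0,49),34,83.5),(*box(0,49),175,83.5))
E
```

```text
at [480.6 -62.4 173.9] [178.3  -0.7  83.9] t 16.67 w 0.052
leg [-0.0041, -0.0034, 0.1398, 0.0074] rows>= 3.4
leg [0.0018, 0.0041, -0.1409, 0.0] rows>= 3.4
```

>>> servo_tool:
  plan:
    - [[0.045,-0.004,-0.001,0.03,0.008],[0.045,-0.004,-0.001,0.06,0.008],[0.045,-0.004,-0.002,0.09,0.008],[0.045,-0.004,-0.003,0.12,0.008],[0.045,-0.004,-0.0034,0.132,0.008],[0.045,-0.004,-0.0034,0.139,0.008],[0.045,-0.004,-0.0034,0.139,0.008],[0.045,-0.004,-0.0034,0.139,0.008],[0.064,-0.004,-0.0034,0.139,0.008],[0.064,-0.004,-0.0034,0.139,0.008],[0.064,-0.004,-0.0034,0.139,0.008],[0.064,-0.004,-0.0034,0.139,0.008]]

```text
time_s: 17.67
tool_pos: [0.4814, -0.0646, 0.0352]
tool_rot: [178.3, -0.8, 83.5]
force: [0.1, 0.6, -0.6]
grip_width: 0.0632
```

>>> servo_tool:
  plan:
    - [[0.064,0.0005,0.001,-0.03,0],[0.064,0.001,0.002,-0.07,0],[0.064,0.002,0.003,-0.11,0],[0.064,0.002,0.004,-0.14,0],[0.064,0.002,0.004,-0.14,0],[0.064,0.002,0.004,-0.14,0]]

```text
time_s: 18.17
tool_pos: [0.4827, -0.0644, 0.1774]
tool_rot: [178.0, -0.9, 83.5]
force: [0.5, -0.3, -0.4]
grip_width: 0.064
```

>>> servo_tool:
  plan:
    - [[0.064,0.03,0,0,0.0],[0.064,0.07,0,0,0],[0.064,0.11,0,0,0],[0.064,0.15,0,0,0],[0.064,0.18,0,0,0],[0.064,0.2,0,0,0],[0.064,0.2,0,0,0],[0.064,0.2,0,0,0],[0.064,0.2,0,0,0]]

```text
time_s: 18.92
tool_pos: [0.5047, 0.1328, 0.1789]
tool_rot: [178.1, -0.7, 83.4]
force: [-0.2, -0.9, 0.2]
grip_width: 0.0642
```

```bash
python3 - <<'E'
from h import *
o=[]
for n in ("top","scene"):
    c,P=grab(n); print(n); np.savez(n+"1.npz",**c); blobs(P,.016,.04,(.3,.6),(.16,.28)); 
    blobs(P,.03,.07,(.42,.53),(-.18,-.045))
    im=cv2.cvtColor(c["image"],cv2.COLOR_RGB2BGR)
    s=im[180:320,180:360] if n=="scene" else im[180:270,180:400]
    o.append(cv2.resize(s,(400,400*s.shape[0]//s.shape[1]),interpolation=cv2.INTER_CUBIC))
    # white plate fit: bright low points
    hsv=cv2.cvtColor(im,cv2.COLOR_BGR2HSV); m=(hsv[...,1]<40)&(hsv[...,2]>150)&(P[...,2]<.03)&(P[...,1]>.12)&(P[...,1]<.3)&(P[...,0]>.4)&(P[...,0]<.62)
    k,L,s,_=cv2.connectedComponentsWithStats(m.astype(np.uint8)); 
    if k>1: i=1+s[1:,4].argmax(); print("div",s[i,4],rect(P[L==i][:,:2]))
h=max(a.shape[0] for a in o); o=[cv2.copyMakeBorder(a,0,h-a.shape[0],0,0,0) for a in o]
cv2.imwrite("pics/p4.png",np.hstack(o))
plan(None)
E
```

```text
top
px [341. 209.] 28 med [ 527.6 -172.4   49.5] ext [ 516. -180.   31.] [ 530. -152.   66.] rect [ 527.5 -167.9   11.    30.2  -28.9]
px [304. 224.] 243 med [482.7 -63.2  50.3] ext [457. -84.  30.] [510. -45.  58.] rect [483.4 -64.5  38.4  52.4  87.6]
px [320. 226.] 264 med [ 479.1 -107.6   50.1] ext [ 451. -130.   30.] [506. -87.  57.] rect [ 478.2 -108.8   39.9   52.3   82.5]
px [337. 227.] 266 med [ 472.9 -158.3   49.7] ext [ 447. -180.   30.] [ 500. -139.   58.] rect [ 474.4 -159.3   38.4   52.8   84. ]
px [344. 244.] 15 med [ 424.3 -171.1   56.4] ext [ 421. -180.   41.] [ 428. -168.   67.] rect [ 424.5 -173.6    5.9   12.3   -1. ]
div 633 [507.7 240.5  63.2 142.3 -86.2]
scene
px [214. 189.] 48 med [503.3 211.5  22. ] ext [498. 189.  16.] [510. 234.  29.] rect [504.  211.8  12.5  44.9   1. ]
px [272. 233.] 53 med [525.3 -48.4  48.5] ext [515. -60.  30.] [530. -45.  69.] rect [522.5 -52.7  14.6  15.2   0.7]
px [269. 255.] 728 med [ 470.9 -104.9   48.8] ext [ 445. -164.   30.] [512. -46.  56.] rect [ 474.9 -102.1   57.2  122.1   -8.6]
px [295. 254.] 110 med [ 527.2 -145.6   54.3] ext [ 523. -175.   30.] [ 530. -117.   70.] rect [ 527.2 -146.1    3.1   57.5   -5.3]
px [241. 250.] 17 med [420.8 -50.   55.4] ext [420. -60.  43.] [422. -45.  67.] rect [420.8 -52.3   1.7  14.6  -3.6]
div 1010 [507.1 220.9 121.7 143.7  89.4]
at [505.1 132.5 179.7] [178.1  -0.8  83.4] t 19.02 w 0.0642
```

View pics/p4.png

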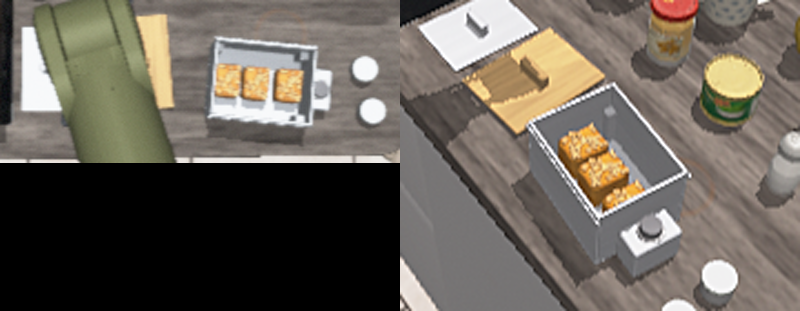

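Both crops show all three slices standing side by side on the box floor: (230,80), (257,80) and (290,85) in the left crop. The divider and lid have not moved. Next comes the divider.

```bash
cat >> h.py <<'E'
def plates(c):
    """divider and lid: outline by colour, pixels cast on the plate's plane; min-area rectangle"""
    K=c["mtx"]; W=np.linalg.inv(c["camera_from_world"]); P=cloud(c); hsv=cv2.cvtColor(c["image"],cv2.COLOR_RGB2HSV).astype(int)
    near=(P[...,2]<.036)&(P[...,0]>.38)&(P[...,0]<.64)&(P[...,1]>0)&(P[...,1]<.3)
    for n,m,z in (("div",(hsv[...,1]<40)&(hsv[...,2]>150)&near,.004),("lid",(hsv[...,0]<30)&(hsv[...,1]>75)&(hsv[...,2]>130)&near,.011)):
        k,L,s,_=cv2.connectedComponentsWithStats(m.astype(np.uint8)); i=1+s[1:,4].argmax()
        ct=max(cv2.findContours((L==i).astype(np.uint8),cv2.RETR_EXTERNAL,cv2.CHAIN_APPROX_NONE)[0],key=len)[:,0].astype(float)
        d=np.c_[(ct[:,0]-K[0,2])/K[0,0],-(ct[:,1]-K[1,2])/K[1,1],-np.ones(len(ct))]@W[:3,:3].T
        t=(z-W[2,3])/d[:,2]; q=W[:3,3]+d*t[:,None]
        print(n,rect(q[:,:2]))
E
python3 - <<'E'
from h import *
for n in ("top0","scene0"): print(n); plates(np.load(n+".npz"))
E
```

```text
top0
div [508.7 207.3 124.2 140.4  89.3]
lid [515.1  83.  121.  154.9 -86.6]
scene0
div [504.7 218.1 114.8 138.7  89.7]
lid [511.8  83.1 121.7 154.9 -86.9]
```

```bash
python3 - <<'E'
from h import *
plan(None,(507,213,60,89.5),(507,213,7.5,89.5))
E
```

```text
at [505.1 132.5 179.7] [178.1  -0.8  83.4] t 19.02 w 0.0642
leg [0.0785, -0.0115, 0.1205, -0.1072] rows>= 3.5
leg [-0.0005, -0.0018, 0.0525, -0.0001] rows>= 1.3
```

>>> servo_tool:
  plan:
    - [[0.04,0.03,-0.005,0.02,-0.05],[0.04,0.06,-0.01,0.05,-0.1],[0.04,0.0785,-0.0115,0.08,-0.107],[0.04,0.0785,-0.0115,0.11,-0.107],[0.04,0.0785,-0.0115,0.12,-0.107],[0.04,0.0785,-0.0115,0.12,-0.107],[0.04,0.0785,-0.0115,0.12,-0.107],[0.04,0.0785,-0.0115,0.12,-0.107]]

```text
time_s: 19.68
tool_pos: [0.5087, 0.2121, 0.0625]
tool_rot: [177.8, -0.7, 89.3]
force: [-0.0, -0.4, 0.7]
grip_width: 0.0398
```

```bash
python3 - <<'E'
from h import *
plan(None,(507,213,7.5,89.5))
c,P=grab("scene"); im=cv2.cvtColor(c["image"],cv2.COLOR_RGB2BGR)[130:250,150:310]
cv2.imwrite("pics/p5.png",cv2.resize(im,(640,480),interpolation=cv2.INTER_CUBIC))
E
```

```text
at [508.7 212.1  62.5] [177.8  -0.7  89.3] t 19.68 w 0.0398
leg [0.0002, -0.0038, 0.0549, -0.0027] rows>= 1.3
```

View pics/p5.png

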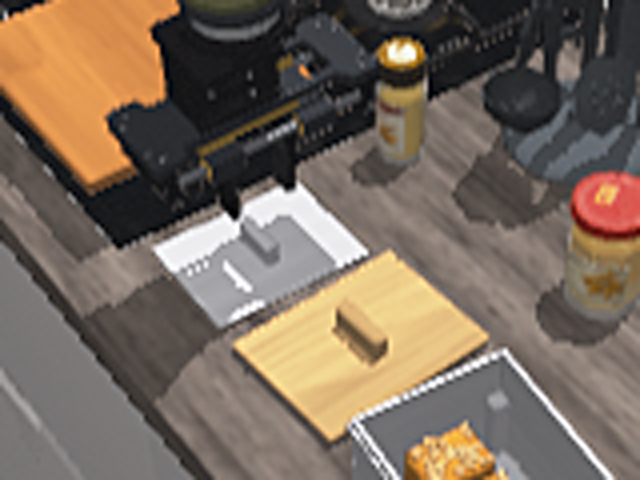

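The open fingers at (240,205) and (290,175) straddle the divider's fin at (258,240). The body is clear of the jar at (400,100).

>>> servo_tool:
  plan:
    - [[0.04,0,-0.001,0.02,-0.003],[0.04,0,-0.003,0.04,-0.003],[0.04,0,-0.0038,0.052,-0.003],[0.04,0,-0.0038,0.0545,-0.003],[0.04,0,-0.0038,0.0545,-0.003],[0.0,0,-0.0038,0.0545,-0.003],[0.0,0,-0.0038,0.0545,-0.003],[0.0,0,-0.0038,0.0545,-0.003],[0.0,0,-0.0038,0.0545,-0.003],[0.0,0,-0.0038,0.0545,-0.003]]
  force: 30

```text
time_s: 20.57
tool_pos: [0.5074, 0.2134, 0.0086]
tool_rot: [177.8, -0.7, 89.5]
force: [-0.0, -0.1, -0.3]
grip_width: 0.0146
```

>>> servo_tool:
  plan:
    - [[0.0,0,0,-0.01,0],[0.0,0,0,-0.04,0],[0.0,0,0,-0.08,0],[0.0,0,0,-0.12,0],[0.0,0,0,-0.15,0],[0.0,0,0,-0.15,0],[0.0,0,0,-0.15,0],[0.0,0,0,-0.15,0]]

```text
time_s: 21.23
tool_pos: [0.5009, 0.2113, 0.1582]
tool_rot: [177.8, -0.7, 89.5]
force: [-0.6, -0.4, -1.7]
grip_width: 0.0116
```

```bash
python3 - <<'E'
from h import *
plan(None,(490,20,160,150),(*box(0,0),160,173.5))
E
```

```text
at [500.9 211.3 158.2] [177.8  -0.7  89.5] t 21.23 w 0.0116
leg [-0.1914, -0.0093, -0.0045, -1.0551] rows>= 8.4
leg [-0.0543, -0.1228, -0.0022, -0.4108] rows>= 3.3
```

>>> servo_tool:
  plan:
    - [[0.0,-0.022,-0.001,0,-0.12],[0.0,-0.044,-0.002,-0.001,-0.24],[0.0,-0.066,-0.003,-0.002,-0.36],[0.0,-0.088,-0.004,-0.003,-0.48],[0.0,-0.11,-0.005,-0.004,-0.6],[0.0,-0.132,-0.006,-0.0045,-0.72],[0.0,-0.154,-0.007,-0.0045,-0.84],[0.0,-0.176,-0.008,-0.0045,-0.96],[0.0,-0.1914,-0.0093,-0.0045,-1.05],[0.0,-0.1914,-0.0093,-0.0045,-1.055],[0.0,-0.1914,-0.0093,-0.0045,-1.055],[0.0,-0.1914,-0.0093,-0.0045,-1.055]]

```text
time_s: 22.23
tool_pos: [0.4893, 0.021, 0.159]
tool_rot: [178.4, 1.5, 149.9]
force: [-0.7, 0.9, -0.8]
grip_width: 0.012
```

>>> servo_tool:
  plan:
    - [[0.0,-0.014,-0.03,-0.001,-0.1],[0.0,-0.028,-0.062,-0.001,-0.2],[0.0,-0.042,-0.094,-0.002,-0.3],[0.0,-0.053,-0.118,-0.002,-0.4],[0.0,-0.0543,-0.1228,-0.0022,-0.41],[0.0,-0.0543,-0.1228,-0.0022,-0.41],[0.0,-0.0543,-0.1228,-0.0022,-0.41],[0.0,-0.0543,-0.1228,-0.0022,-0.41]]

```text
time_s: 22.9
tool_pos: [0.475, -0.1101, 0.1587]
tool_rot: [179.0, 1.9, 173.5]
force: [0.6, -0.0, -0.4]
grip_width: 0.0119
```

```bash
cat >> h.py <<'E'
def bot(wx,wy):
    a=np.radians(BYAW); d=np.array([wx,wy])-BOX; return np.round([d[0]*np.cos(a)+d[1]*np.sin(a),-d[0]*np.sin(a)+d[1]*np.cos(a)],1)
def view(name,*crops):
    o=[]
    for n,(r0,r1,c0,c1) in crops:
        c,P=grab(n); s=cv2.cvtColor(c["image"],cv2.COLOR_RGB2BGR)[r0:r1,c0:c1]; np.savez(n+"_l.npz",**c)
        o.append(cv2.resize(s,(400,400*s.shape[0]//s.shape[1]),interpolation=cv2.INTER_CUBIC))
    h=max(a.shape[0] for a in o); cv2.imwrite(f"pics/{name}.png",np.hstack([cv2.copyMakeBorder(a,0,h-a.shape[0],0,0,0) for a in o]))
E
python3 - <<'E'
from h import *
plan(None,(*box(0,0),120,173.5),(*box(0,0),70,173.5))
view("p6",("scene",(190,310,210,350)),("top",(180,270,280,400)))
for n in ("scene","top"):
    P=cloud(np.load(n+"_l.npz")); q=P[(P[...,2]>.14)&(P[...,2]<.17)&(P[...,0]>.38)&(P[...,0]<.57)&(P[...,1]>-.22)&(P[...,1]<-.01)]
    print(n,len(q),rect(q[:,:2])); A=np.c_[q[:,:2],np.ones(len(q))]; print("slope",np.linalg.lstsq(A,q[:,2],rcond=None)[0])
E
```

```text
at [ 475.  -110.1  158.7] [179.    1.9 173.5] t 22.9 w 0.0119
leg [0.0005, -0.004, 0.0387, 0.0003] rows>= 0.9
leg [0.0017, -0.0008, 0.05, -0.0] rows>= 1.2
scene 1211 [ 471.2 -110.9  104.7  140.4   -6.3]
slope [ 0.04933158 -0.00771524  0.1281799 ]
top 473 [477.9 -89.5  97.  103.8  83.3]
slope [ 0.04705696 -0.00951429  0.12924423]
```

View pics/p6.png

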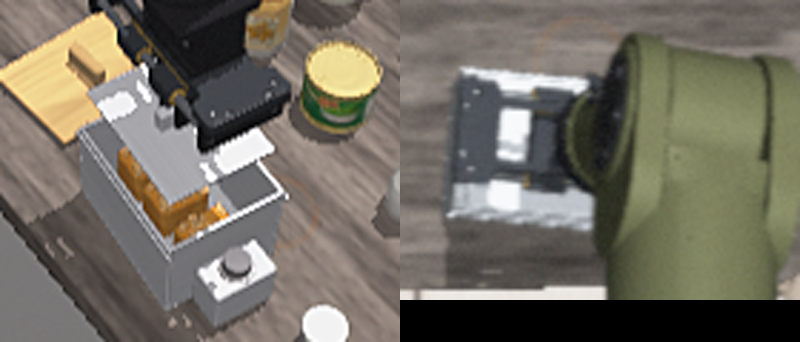

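The scene crop shows the divider hanging over the box, angle matched, with its -x edge about 3° low; its fin is at (165,120).

>>> servo_tool:
  plan:
    - [[0.0,-0.0005,-0.004,0.01,0],[0.0,-0.0005,-0.004,0.03,0],[0.0,-0.0005,-0.004,0.04,0],[0.0,-0.0005,-0.004,0.04,0],[0.0,-0.0005,-0.004,0.04,0],[0.0,-0.0005,-0.004,0.04,0]]

```text
time_s: 23.5
tool_pos: [0.4768, -0.114, 0.1192]
tool_rot: [179.1, 2.0, 173.6]
force: [-0.4, 0.5, 0.5]
grip_width: 0.0118
```

```bash
python3 - <<'E'
from h import *
plan(None,(476.3,-113.7,69,173.5))
for n in ("scene",):
    c,P=grab(n); q=P[(P[...,2]>.103)&(P[...,2]<.13)&(P[...,0]>.38)&(P[...,0]<.57)&(P[...,1]>-.22)&(P[...,1]<-.01)]
    print(n,len(q),rect(q[:,:2])); blobs(P,.093,.101,(.38,.57),(-.22,-.01))
E
```

```text
at [ 476.8 -114.   119.2] [179.1   2.  173.6] t 23.5 w 0.0118
leg [0.0023, -0.0005, 0.0501, 0.0009] rows>= 1.2
scene 1128 [ 472.5 -114.3  103.9  142.6   -5.8]
px [272. 261.] 201 med [ 422.  -178.3   96.3] ext [ 407. -196.   93.] [525. -32. 101.] rect [ 472.2 -114.1  119.9  156.    -5.2]
```

>>> servo_tool:
  plan:
    - [[0.0,0.0005,0,0.012,0],[0.0,0.001,0,0.024,0],[0.0,0.0015,0,0.034,0],[0.0,0.002,0,0.042,0],[0.0,0.002,0,0.047,0],[0.0,0.002,0,0.05,0],[0.0,0.002,0,0.05,0],[0.0,0.002,0,0.05,0]]

```text
time_s: 24.22
tool_pos: [0.4771, -0.1134, 0.0698]
tool_rot: [179.1, 2.0, 173.5]
force: [-1.0, 0.4, 0.3]
grip_width: 0.0117
```

>>> servo_tool:
  plan:
    - [[0.0,0,0,0.0015,0],[0.0,0,0,0.002,0],[0.0,0,0,0.002,0],[0.0,0,0,0.002,0],[0.02,0,0,0.002,0],[0.035,0,0,0.002,0],[0.035,0,0,0.002,0],[0.035,0,0,0.002,0]]

```text
time_s: 24.88
tool_pos: [0.477, -0.1133, 0.0676]
tool_rot: [179.1, 2.0, 173.5]
force: [-0.4, 0.5, 0.7]
grip_width: 0.0301
```

>>> servo_tool:
  plan:
    - [[0.035,0,0,-0.02,0],[0.035,0,0,-0.05,0],[0.035,0,0,-0.09,0],[0.035,0,0,-0.12,0],[0.035,0,0,-0.12,0],[0.035,0,0,-0.12,0]]

```text
time_s: 25.38
tool_pos: [0.4739, -0.1149, 0.1892]
tool_rot: [179.0, 2.3, 173.5]
force: [-0.5, 0.4, -0.0]
grip_width: 0.0347
```

```bash
python3 - <<'E'
from h import *
plan(None,(477,-210,185,140),(498.5,-287.5,110,110))
c,P=grab("scene")
q=P[(P[...,2]>.045)&(P[...,2]<.075)&(P[...,0]>.42)&(P[...,0]<.53)&(P[...,1]>-.185)&(P[...,1]<-.045)]
h=np.median(q[:,2]); q=q[abs(q[:,2]-h)<.006]; A=np.c_[q[:,:2]-q[:,:2].mean(0),np.ones(len(q))]; print(len(q),np.linalg.lstsq(A,q[:,2],rcond=None)[0],rect(q[:,:2]))
E
```

```text
at [ 473.9 -114.9  189.2] [179.    2.3 173.5] t 25.38 w 0.0347
leg [-0.0136, -0.0942, 0.0031, 0.5854] rows>= 4.7
leg [-0.0645, -0.0483, 0.0748, 0.5235] rows>= 4.2
1334 [-0.00124399 -0.00180371  0.06109311] [ 4.752e+02 -1.148e+02  1.094e+02  1.399e+02  3.000e-01]
```

>>> servo_tool:
  plan:
    - [[0.055,-0.003,-0.015,0,0.12],[0.055,-0.005,-0.03,0,0.24],[0.055,-0.007,-0.045,0,0.36],[0.055,-0.009,-0.06,0,0.48],[0.055,-0.011,-0.075,0,0.6],[0.055,-0.013,-0.09,0,0.72],[0.055,-0.015,-0.105,0,0.84],[0.055,-0.016,-0.12,0,0.96],[0.055,-0.016,-0.13,0,1.08],[0.055,-0.016,-0.13,0,1.1],[0.055,-0.016,-0.13,0,1.1],[0.055,-0.016,-0.13,0,1.1]]

```text
time_s: 26.43
tool_pos: [0.4736, -0.2444, 0.1847]
tool_rot: [177.8, -0.0, 110.7]
force: [0.8, -0.1, 0.2]
grip_width: 0.0548
```

```bash
cat >> h.py <<'E'
def pots():
    for n in ("top","scene"):
        c,P=grab(n); print(n); blobs(P,.02,.036,(.38,.58),(-.5,-.24),60)
E
python3 - <<'E'
from h import *
pots(); plan(None,(498.5,-287.8,100,65),(498.5,-287.8,10,65))
E
```

```text
top
px [381. 241.] 75 med [ 432.3 -286.6   29.8] ext [ 415. -298.   21.] [ 450. -276.   36.] rect [ 432.3 -286.7   21.8   34.5   88.2]
scene
px [323. 305.] 204 med [ 495.3 -290.3   29. ] ext [ 477. -309.   20.] [ 517. -270.   33.] rect [ 496.  -289.6   37.    38.8  -44.2]
px [305. 323.] 219 med [ 428.  -298.8   29.1] ext [ 410. -317.   21.] [ 449. -279.   33.] rect [ 428.3 -298.2   37.4   38.2   61.2]
at [ 474.  -244.4  185.3] [177.8   0.  110.7] t 26.53 w 0.0551
leg [-0.0493, 0.0042, 0.0855, 0.7982] rows>= 6.4
leg [-0.0025, -0.0025, 0.0899, 0.0004] rows>= 2.2
```

>>> servo_tool:
  plan:
    - [[0.055,-0.01,0.001,0.01,0.12],[0.055,-0.02,0.002,0.025,0.24],[0.055,-0.03,0.003,0.04,0.36],[0.055,-0.04,0.004,0.055,0.48],[0.055,-0.049,0.0042,0.07,0.6],[0.055,-0.0493,0.0042,0.0855,0.72],[0.055,-0.0493,0.0042,0.0855,0.798],[0.055,-0.0493,0.0042,0.0855,0.798],[0.055,-0.0493,0.0042,0.0855,0.798],[0.055,-0.0493,0.0042,0.0855,0.798]]

```text
time_s: 27.37
tool_pos: [0.4991, -0.2874, 0.1005]
tool_rot: [178.4, -1.6, 65.2]
force: [0.1, -0.2, 0.4]
grip_width: 0.0549
```

>>> servo_tool:
  plan:
    - [[0.055,-0.001,-0.001,0.03,0],[0.055,-0.002,-0.002,0.06,0],[0.055,-0.0025,-0.0025,0.085,0],[0.055,-0.0025,-0.0025,0.09,0],[0.055,-0.0025,-0.0025,0.09,0],[0.055,-0.0025,-0.0025,0.09,0],[0.03,-0.0025,-0.0025,0.09,0],[0.03,-0.0025,-0.0025,0.09,0],[0.03,-0.0025,-0.0025,0.09,0],[0.03,-0.0025,-0.0025,0.09,0],[0.03,-0.0025,-0.0025,0.09,0]]
  force: 15

```text
time_s: 28.28
tool_pos: [0.5, -0.2878, 0.0117]
tool_rot: [178.3, -1.6, 65.3]
force: [-2.2, 0.2, 5.9]
grip_width: 0.0396
```

>>> servo_tool:
  plan:
    - [[0.03,0,0,-0.01,0],[0.03,0,0,-0.04,0],[0.03,0,0,-0.08,0],[0.03,0,0,-0.12,0],[0.03,0,0,-0.14,0],[0.03,0,0,-0.14,0],[0.03,0,0,-0.14,0],[0.03,0,0,-0.14,0]]

```text
time_s: 28.95
tool_pos: [0.4939, -0.2889, 0.1507]
tool_rot: [178.4, -1.7, 65.3]
force: [-0.4, -0.0, -1.1]
grip_width: 0.0399
```

```bash
python3 - <<'E'
from h import *
plan(None,(*box(0,40),150,83.5),(*box(0,40),74,83.5))
E
```

```text
at [ 493.9 -288.9  150.7] [178.4  -1.7  65.3] t 28.95 w 0.0399
leg [0.1895, -0.1027, 0.0032, -0.3182] rows>= 5.2
leg [-0.0014, -0.0028, 0.0759, -0.0001] rows>= 1.8
```

>>> servo_tool:
  plan:
    - [[0.03,0.033,-0.018,0,-0.06],[0.03,0.066,-0.036,0,-0.12],[0.03,0.099,-0.054,0,-0.18],[0.03,0.132,-0.072,0,-0.24],[0.03,0.165,-0.09,0,-0.3],[0.03,0.185,-0.1,0.003,-0.318],[0.03,0.1895,-0.1027,0.003,-0.318],[0.03,0.1895,-0.1027,0.003,-0.318],[0.03,0.1895,-0.1027,0.003,-0.318],[0.03,0.1895,-0.1027,0.003,-0.318]]

```text
time_s: 29.78
tool_pos: [0.4796, -0.0756, 0.1496]
tool_rot: [178.0, -1.0, 83.3]
force: [-0.5, -0.0, -0.9]
grip_width: 0.0394
```

```bash
python3 - <<'E'
from h import *
plan(None,(*box(0,40),75,83.5),(*box(0,40),160,83.5),(431,-296.5,160,70),(431,-296.5,10,70))
E
```

```text
at [479.6 -75.6 149.6] [178.   -1.   83.3] t 29.78 w 0.0394
leg [0.0006, -0.0024, 0.0746, -0.0031] rows>= 1.8
leg [0.0015, 0.003, -0.0849, -0.0] rows>= 2.0
leg [-0.2268, -0.0233, -0.0047, 0.2356] rows>= 5.5
leg [-0.0037, -0.0045, 0.1499, 0.0001] rows>= 3.6
```

>>> servo_tool:
  plan:
    - [[0.03,0.0005,-0.001,0.02,-0.003],[0.03,0.0005,-0.002,0.045,-0.003],[0.03,0.0005,-0.0024,0.063,-0.003],[0.03,0.0005,-0.0024,0.071,-0.003],[0.03,0.0005,-0.0024,0.0745,-0.003],[0.03,0.0005,-0.0024,0.0745,-0.003],[0.03,0.0005,-0.0024,0.0745,-0.003],[0.05,0.0005,-0.0024,0.0745,-0.003],[0.05,0.0005,-0.0024,0.0745,-0.003],[0.05,0.0005,-0.0024,0.0745,-0.003],[0.05,0.0005,-0.0024,0.0745,-0.003]]

```text
time_s: 30.7
tool_pos: [0.4805, -0.0737, 0.0757]
tool_rot: [177.9, -1.0, 83.5]
force: [0.4, -0.1, -0.4]
grip_width: 0.0488
```

>>> servo_tool:
  plan:
    - [[0.05,0.0005,0.001,-0.02,0],[0.05,0.001,0.002,-0.05,0],[0.05,0.0015,0.003,-0.085,0],[0.05,0.0015,0.003,-0.085,0],[0.05,0.0015,0.003,-0.085,0]]

```text
time_s: 31.12
tool_pos: [0.4822, -0.0736, 0.1631]
tool_rot: [177.6, -1.1, 83.5]
force: [-1.7, 0.3, 0.1]
grip_width: 0.0501
```

>>> servo_tool:
  plan:
    - [[0.055,-0.03,-0.003,0,0.04],[0.055,-0.07,-0.007,-0.001,0.08],[0.055,-0.11,-0.011,-0.002,0.12],[0.055,-0.15,-0.015,-0.003,0.16],[0.055,-0.19,-0.019,-0.004,0.2],[0.055,-0.22,-0.022,-0.004,0.235],[0.055,-0.227,-0.023,-0.0047,0.235],[0.055,-0.227,-0.023,-0.0047,0.235],[0.055,-0.227,-0.023,-0.0047,0.235],[0.055,-0.227,-0.023,-0.0047,0.235]]

```text
time_s: 31.95
tool_pos: [0.4341, -0.2945, 0.1616]
tool_rot: [178.0, -1.7, 70.2]
force: [-0.3, 0.5, -0.4]
grip_width: 0.055
```

```bash
python3 - <<'E'
from h import *
pots(); plan(None,(431,-296.5,10,70))
for n in ("scene","top"):
    c,P=grab(n); blobs(P,.08,.092,(.43,.52),(-.175,-.05),40)
E
```

```text
top
px [384. 241.] 151 med [ 432.2 -294.8   29.5] ext [ 415. -313.   20.] [ 452. -276.   35.] rect [ 433.6 -294.7   37.5   37.6   89.3]
scene
px [305. 324.] 222 med [ 427.4 -299.2   29.2] ext [ 409. -317.   20.] [ 449. -279.   33.] rect [ 428.3 -297.7   37.8   37.9  -41.7]
at [ 434.3 -294.5  161.9] [178.   -1.7  70.3] t 32.05 w 0.0549
leg [-0.0075, -0.0078, 0.1516, 0.0047] rows>= 3.6
px [264. 238.] 148 med [474.8 -78.5  90.2] ext [459. -96.  80.] [496. -56.  92.] rect [476.9 -77.3  38.2  39.4  44.8]
px [272. 250.] 51 med [ 473.9 -114.8   81.9] ext [ 452. -123.   80.] [ 493. -108.   85.] rect [ 472.3 -114.6   12.4   40.2   80.3]
px [323. 225.] 50 med [ 477.4 -112.3   82.9] ext [ 458. -118.   80.] [ 497. -105.   87.] rect [ 477.1 -112.4   10.4   39.8   84.2]
```

Pot 1 is standing on the divider, top at about 91 mm. Next is pot 2.

>>> servo_tool:
  plan:
    - [[0.055,-0.002,-0.002,0.03,0.003],[0.055,-0.003,-0.004,0.07,0.003],[0.055,-0.005,-0.006,0.105,0.003],[0.055,-0.007,-0.0075,0.135,0.003],[0.055,-0.0075,-0.0078,0.148,0.003],[0.055,-0.0075,-0.0078,0.151,0.003],[0.055,-0.0075,-0.0078,0.151,0.003],[0.03,-0.0075,-0.0078,0.151,0.003],[0.03,-0.0075,-0.0078,0.151,0.003],[0.03,-0.0075,-0.0078,0.151,0.003],[0.03,-0.0075,-0.0078,0.151,0.003],[0.03,-0.0075,-0.0078,0.151,0.003]]

```text
time_s: 33.15
tool_pos: [0.4321, -0.2974, 0.0122]
tool_rot: [177.8, -1.7, 70.1]
force: [-0.3, 1.6, 7.5]
grip_width: 0.0397
```

>>> servo_tool:
  plan:
    - [[0.03,0,0,-0.01,0],[0.03,0,0,-0.04,0],[0.03,0,0,-0.08,0],[0.03,0,0,-0.12,0],[0.03,0,0,-0.14,0],[0.03,0,0,-0.14,0],[0.03,0,0,-0.14,0],[0.03,0,0,-0.14,0]]

```text
time_s: 33.82
tool_pos: [0.4251, -0.2989, 0.1513]
tool_rot: [177.9, -1.8, 70.1]
force: [-0.9, -1.1, 0.3]
grip_width: 0.0393
```

```bash
python3 - <<'E'
from h import *
plan(None,(*box(0,-40),150,83.5),(*box(0,-40),75,83.5))
E
```

```text
at [ 425.1 -298.9  151.3] [177.9  -1.8  70.1] t 33.82 w 0.0393
leg [0.1524, -0.0067, 0.0058, -0.234] rows>= 3.7
leg [-0.0016, -0.0032, 0.0749, -0.0001] rows>= 1.8
```

>>> servo_tool:
  plan:
    - [[0.03,0.033,-0.001,0.001,-0.05],[0.03,0.066,-0.003,0.002,-0.1],[0.03,0.099,-0.004,0.004,-0.15],[0.03,0.132,-0.006,0.005,-0.2],[0.03,0.15,-0.0067,0.0058,-0.234],[0.03,0.1524,-0.0067,0.0058,-0.234],[0.03,0.1524,-0.0067,0.0058,-0.234],[0.03,0.1524,-0.0067,0.0058,-0.234],[0.03,0.1524,-0.0067,0.0058,-0.234]]

```text
time_s: 34.57
tool_pos: [0.4702, -0.1553, 0.1496]
tool_rot: [177.6, -1.2, 83.3]
force: [0.6, 1.1, -1.2]
grip_width: 0.0398
```

```bash
python3 - <<'E'
from h import *
plan(None,(*box(0,-40),75,83.5),(*box(0,-40),180,83.5),(508,50,180,93))
E
```

```text
at [ 470.2 -155.3  149.6] [177.6  -1.2  83.3] t 34.57 w 0.0398
leg [0.0006, -0.0026, 0.0746, -0.0034] rows>= 1.8
leg [0.0022, 0.0044, -0.1049, -0.0] rows>= 2.5
leg [0.2061, 0.0136, 0.0048, -0.1658] rows>= 5.0
```

>>> servo_tool:
  plan:
    - [[0.03,0.0005,-0.001,0.02,-0.003],[0.03,0.0005,-0.002,0.045,-0.003],[0.03,0.0005,-0.0026,0.063,-0.003],[0.03,0.0005,-0.0026,0.071,-0.003],[0.03,0.0005,-0.0026,0.0745,-0.003],[0.03,0.0005,-0.0026,0.0745,-0.003],[0.03,0.0005,-0.0026,0.0745,-0.003],[0.05,0.0005,-0.0026,0.0745,-0.003],[0.05,0.0005,-0.0026,0.0745,-0.003],[0.05,0.0005,-0.0026,0.0745,-0.003],[0.05,0.0005,-0.0026,0.0745,-0.003]]

```text
time_s: 35.48
tool_pos: [0.4713, -0.1533, 0.0755]
tool_rot: [177.5, -1.2, 83.5]
force: [-0.1, -0.3, 0.2]
grip_width: 0.0491
```

>>> servo_tool:
  plan:
    - [[0.05,0.0005,0.001,-0.02,0],[0.05,0.001,0.002,-0.05,0],[0.05,0.002,0.004,-0.085,0],[0.05,0.002,0.0044,-0.105,0],[0.05,0.002,0.0044,-0.105,0],[0.05,0.002,0.0044,-0.105,0]]

```text
time_s: 35.98
tool_pos: [0.4721, -0.1534, 0.1818]
tool_rot: [177.4, -1.3, 83.5]
force: [-0.5, -0.3, 0.3]
grip_width: 0.0503
```

>>> servo_tool:
  plan:
    - [[0.05,0.03,0.002,0,-0.03],[0.045,0.07,0.005,0.001,-0.06],[0.045,0.11,0.007,0.002,-0.09],[0.045,0.15,0.01,0.003,-0.12],[0.045,0.19,0.013,0.004,-0.15],[0.045,0.206,0.0136,0.005,-0.166],[0.045,0.206,0.0136,0.005,-0.166],[0.045,0.206,0.0136,0.005,-0.166],[0.045,0.206,0.0136,0.005,-0.166]]

```text
time_s: 36.73
tool_pos: [0.5085, 0.048, 0.181]
tool_rot: [177.3, -0.7, 92.9]
force: [-0.5, 0.2, -1.4]
grip_width: 0.0452
```

```bash
python3 - <<'E'
from h import *
view("p7",("scene",(180,310,190,340)),("top",(180,270,230,380)))
for n in ("scene","top"):
    c=np.load(n+"_l.npz"); P=cloud(c); print(n); blobs(P,.0865,.0925,(.43,.52),(-.175,-.05),20); blobs(P,.016,.04,(.45,.6),(.03,.14),30); blobs(P,.055,.068,(.45,.48),(-.225,-.198),5); plates(c)
plan(None,(512.5,83,60,93.3),(512.5,83,15,93.3))
E
```

```text
scene
px [264. 238.] 132 med [476.7 -77.6  90.6] ext [458. -97.  87.] [496. -58.  92.] rect [477.5 -77.5  36.1  37.   68.3]
px [281. 259.] 151 med [ 468.6 -154.6   90.6] ext [ 450. -173.   87.] [ 490. -134.   92.] rect [ 468.6 -154.9   35.    39.9  -39.2]
px [240. 212.] 91 med [508.   78.2  28.2] ext [502.  56.  16.] [519. 108.  35.] rect [511.1  82.1  15.6  51.5   5.7]
px [293. 282.] 85 med [ 461.7 -210.6   62.6] ext [ 451. -221.   55.] [ 476. -198.   67.] rect [ 462.6 -208.6   22.3   25.6  -40.9]
div [ 2.259e+02 -2.514e+02  1.360e+01  7.050e+01 -1.000e-01]
lid [511.8  83.1 121.7 154.9 -86.9]
top
px [336. 224.] 55 med [ 479.2 -146.    90.5] ext [ 460. -163.   87.] [ 490. -135.   92.] rect [ 479.9 -147.    19.6   37.9   43.2]
px [249. 214.] 47 med [514.9  94.5  31.1] ext [509.  83.  16.] [525. 109.  36.] rect [ 5.171e+02  9.600e+01  1.600e+01  2.630e+01 -1.000e-01]
px [356. 229.] 56 med [ 467.4 -207.4   64.3] ext [ 455. -218.   58.] [ 478. -198.   68.] rect [ 466.2 -208.3   20.    22.8   89.3]
div [409.9 264.6  19.5  46.5 -11.8]
lid [513.3 110.9  65.3 155.1 -86.3]
at [508.8  47.7 181.5] [177.2  -0.8  92.8] t 36.83 w 0.0451
leg [0.0334, -0.0005, 0.1221, -0.0084] rows>= 3.0
leg [-0.0006, -0.0022, 0.0449, -0.0] rows>= 1.1
```

View pics/p7.png

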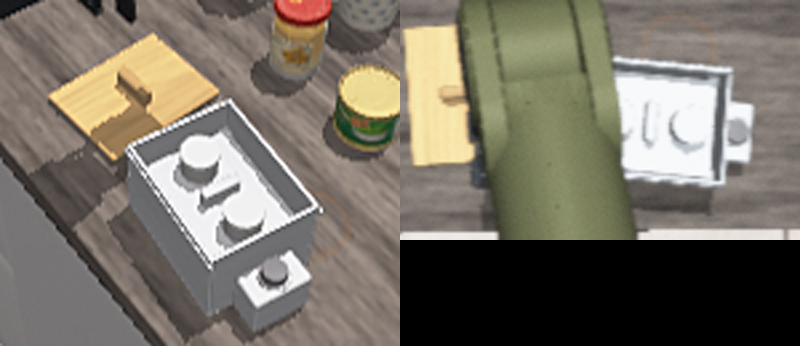

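The left crop shows both pots upright on the level divider at (197,155) and (243,220), either side of the fin, with the button out at (273,268). The lid is still at (130,95).

>>> servo_tool:
  plan:
    - [[0.045,0.012,0,0.03,-0.008],[0.045,0.024,0,0.06,-0.008],[0.045,0.033,-0.0005,0.09,-0.008],[0.045,0.0334,-0.0005,0.115,-0.008],[0.045,0.0334,-0.0005,0.122,-0.008],[0.045,0.0334,-0.0005,0.122,-0.008],[0.045,0.0334,-0.0005,0.122,-0.008],[0.045,0.0334,-0.0005,0.122,-0.008]]

```text
time_s: 37.5
tool_pos: [0.514, 0.0824, 0.062]
tool_rot: [177.1, -0.8, 93.2]
force: [-0.2, -0.2, 0.6]
grip_width: 0.045
```

>>> servo_tool:
  plan:
    - [[0.045,0,-0.001,0.02,0],[0.045,-0.0005,-0.002,0.038,0],[0.045,-0.0005,-0.002,0.044,0],[0.045,-0.0005,-0.002,0.044,0],[0.045,-0.0005,-0.002,0.044,0],[0.0,-0.0005,-0.002,0.044,0],[0.0,-0.0005,-0.002,0.044,0],[0.0,-0.0005,-0.002,0.044,0],[0.0,-0.0005,-0.002,0.044,0],[0.0,-0.0005,-0.002,0.044,0],[0.0,-0.0005,-0.002,0.044,0]]
  force: 40

```text
time_s: 38.42
tool_pos: [0.5145, 0.0826, 0.0182]
tool_rot: [177.0, -0.8, 93.2]
force: [-1.2, 0.0, 3.1]
grip_width: 0.0137
```

>>> servo_tool:
  plan:
    - [[0.0,0,0,-0.01,0],[0.0,0,0,-0.04,0],[0.0,0,0,-0.08,0],[0.0,0,0,-0.12,0],[0.0,0,0,-0.155,0],[0.0,0,0,-0.155,0],[0.0,0,0,-0.155,0],[0.0,0,0,-0.155,0]]

```text
time_s: 39.08
tool_pos: [0.5057, 0.0798, 0.1724]
tool_rot: [177.1, -0.8, 93.2]
force: [0.1, -0.3, -2.3]
grip_width: 0.0139
```

```bash
python3 - <<'E'
from h import *
plan(None,(492,0,172,150),(*box(0,0),172,173.5))
E
```

```text
at [505.7  79.8 172.4] [177.1  -0.8  93.2] t 39.08 w 0.0139
leg [-0.0789, -0.0181, -0.0017, -0.9916] rows>= 7.9
leg [-0.0425, -0.1065, -0.0028, -0.4112] rows>= 3.3
```

>>> servo_tool:
  plan:
    - [[0.0,-0.01,-0.002,0,-0.1],[0.0,-0.02,-0.004,0,-0.2],[0.0,-0.03,-0.006,0,-0.3],[0.0,-0.04,-0.008,0,-0.42],[0.0,-0.05,-0.011,0,-0.54],[0.0,-0.06,-0.014,-0.001,-0.66],[0.0,-0.07,-0.016,-0.001,-0.78],[0.0,-0.078,-0.018,-0.002,-0.9],[0.0,-0.0789,-0.0181,-0.002,-0.99],[0.0,-0.0789,-0.0181,-0.002,-0.99],[0.0,-0.0789,-0.0181,-0.002,-0.99],[0.0,-0.0789,-0.0181,-0.002,-0.99]]

```text
time_s: 40.08
tool_pos: [0.4913, 0.0003, 0.1713]
tool_rot: [177.8, 1.9, 149.8]
force: [0.5, 0.3, -1.5]
grip_width: 0.0134
```

>>> servo_tool:
  plan:
    - [[0.0,-0.01,-0.024,-0.001,-0.1],[0.0,-0.022,-0.054,-0.001,-0.2],[0.0,-0.034,-0.084,-0.002,-0.3],[0.0,-0.041,-0.1025,-0.003,-0.4],[0.0,-0.0425,-0.1065,-0.003,-0.411],[0.0,-0.0425,-0.1065,-0.003,-0.411],[0.0,-0.0425,-0.1065,-0.003,-0.411],[0.0,-0.0425,-0.1065,-0.003,-0.411]]

```text
time_s: 40.75
tool_pos: [0.4745, -0.1114, 0.1713]
tool_rot: [178.7, 2.6, 173.4]
force: [-0.5, 0.5, -1.2]
grip_width: 0.0137
```

```bash
python3 - <<'E'
from h import *
plan(None,(*box(0,0),135,173.5))
view("p8",("scene",(180,310,200,350)),("top",(180,270,280,400)))
for n in ("scene","top"):
    P=cloud(np.load(n+"_l.npz")); q=P[(P[...,2]>.15)&(P[...,2]<.178)&(P[...,0]>.38)&(P[...,0]<.57)&(P[...,1]>-.22)&(P[...,1]<-.01)]
    print(n,len(q),rect(q[:,:2])); A=np.c_[q[:,:2],np.ones(len(q))]; print("slope",np.linalg.lstsq(A,q[:,2],rcond=None)[0],np.median(q[:,2]))
E
```

```text
at [ 474.5 -111.4  171.3] [178.7   2.6 173.4] t 40.75 w 0.0137
leg [0.0004, -0.0028, 0.0363, -0.0025] rows>= 0.9
scene 1619 [ 471.  -112.2  120.5  156.4   -6.2]
slope [ 0.05903529 -0.02006731  0.13328143] 0.16203750680286666
top 775 [477.5 -90.7 113.1 119.6  83.5]
slope [ 0.05961007 -0.01376223  0.1338023 ] 0.1625364472291495
```

View pics/p8.png

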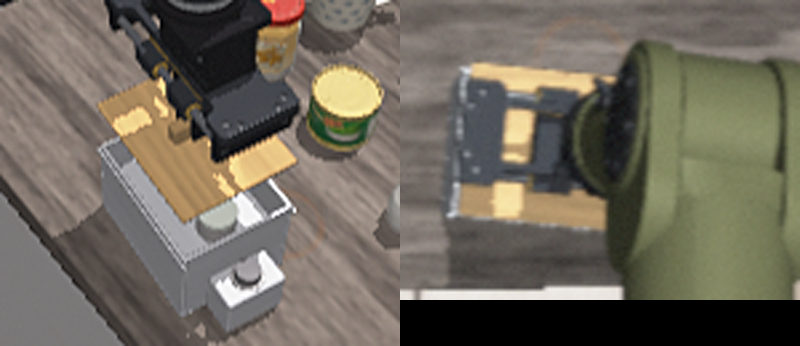

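The lid hangs squarely over the box (angle -6.2°, against -6.5° for the box) with its -x edge about 3 mm low. The button at (247,272) in the left crop is still out.

>>> servo_tool:
  plan:
    - [[0.0,0,-0.001,0.01,0],[0.0,-0.001,-0.0025,0.025,0],[0.0,-0.001,-0.003,0.034,0],[0.0,-0.001,-0.003,0.038,0],[0.0,-0.001,-0.003,0.038,0],[0.0,-0.001,-0.003,0.038,0],[0.0,-0.001,-0.003,0.038,0]]

```text
time_s: 41.43
tool_pos: [0.4774, -0.1141, 0.1339]
tool_rot: [178.7, 2.6, 173.4]
force: [1.1, 0.0, -1.3]
grip_width: 0.0135
```

```bash
python3 - <<'E'
from h import *
plan(None,(476.5,-113.7,113,173.5))
for n in ("scene",):
    c,P=grab(n); q=P[(P[...,2]>.115)&(P[...,2]<.14)&(P[...,0]>.38)&(P[...,0]<.57)&(P[...,1]>-.22)&(P[...,1]<-.01)]
    print(n,len(q),rect(q[:,:2]))
E
```

```text
at [ 477.4 -114.1  133.9] [178.7   2.6 173.4] t 41.43 w 0.0135
leg [0.0018, -0.0001, 0.0208, -0.0018] rows>= 0.5
scene 1523 [ 473.5 -115.9  120.9  155.9   -6.7]
```

>>> servo_tool:
  plan:
    - [[0.0,0.001,0.0005,0.006,0],[0.0,0.0015,0.0007,0.012,0],[0.0,0.0018,0.0007,0.017,0],[0.0,0.0018,0.0007,0.02,0],[0.0,0.0018,0.0007,0.021,0],[0.0,0.0018,0.0007,0.021,0],[0.0,0.0018,0.0007,0.021,0]]

```text
time_s: 42.07
tool_pos: [0.4767, -0.1129, 0.1131]
tool_rot: [178.7, 2.6, 173.4]
force: [-1.2, 0.8, 2.0]
grip_width: 0.0137
```

>>> servo_tool:
  plan:
    - [[0.02,0,0,0,0],[0.035,0,0,0,0],[0.04,0,0,0,0],[0.04,0,0,0,0],[0.04,0,0,0,0],[0.04,0,0,-0.02,0],[0.04,0,0,-0.05,0],[0.04,0,0,-0.08,0],[0.04,0,0,-0.08,0],[0.04,0,0,-0.08,0],[0.04,0,0,-0.08,0]]

```text
time_s: 42.98
tool_pos: [0.4726, -0.114, 0.1925]
tool_rot: [178.7, 2.6, 173.4]
force: [-0.0, 0.2, 0.1]
grip_width: 0.0401
```

```bash
python3 - <<'E'
from h import *
plan(None,(*box(0,-150),170,173.5))
view("p9",("scene",(180,310,200,350)),("top",(180,270,280,400)))
for n in ("scene",):
    P=cloud(np.load(n+"_l.npz")); q=P[(P[...,2]>.09)&(P[...,2]<.12)&(P[...,0]>.40)&(P[...,0]<.55)&(P[...,1]>-.2)&(P[...,1]<-.02)]
    q=q[abs(q[:,2]-np.median(q[:,2]))<.007]; print(n,len(q),rect(q[:,:2])); A=np.c_[q[:,:2]-q[:,:2].mean(0),np.ones(len(q))]; print("slope",np.linalg.lstsq(A,q[:,2],rcond=None)[0])
E
```

```text
at [ 472.6 -114.   192.5] [178.7   2.6 173.4] t 42.98 w 0.0401
leg [-0.002, -0.1496, 0.0193, -0.0016] rows>= 3.6
scene 2072 [ 472.9 -114.5  121.3  156.2   -6.8]
slope [-3.81951054e-05  2.02719567e-03  1.02882996e-01]
```

View pics/p9.png

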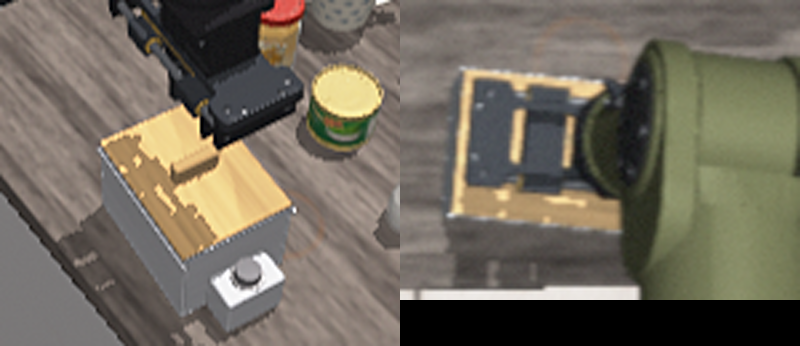

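The lid is level and seated (plate top about 103 mm, rectangle matching the box). The button at (247,272) in the left crop is out.

```bash
python3 - <<'E'
from h import *
plan(None,(465,-208.5,130,83.5),(465,-208.5,72,83.5),(465,-208.5,50,83.5))
E
```

```text
at [ 472.  -114.1  191.8] [178.8   2.5 173.4] t 43.08 w 0.0397
leg [-0.0012, -0.0959, 0.0598, 1.5691] rows>= 12.6
leg [-0.0013, -0.0025, 0.0579, 0.0009] rows>= 1.4
leg [-0.0005, -0.001, 0.022, 0.0] rows>= 0.5
```

>>> servo_tool:
  plan:
    - [[0.0,0,-0.008,0,0.12],[0.0,0,-0.017,0,0.24],[0.0,0,-0.026,0,0.36],[0.0,0,-0.035,0,0.48],[0.0,0,-0.044,0,0.6],[0.0,0,-0.053,0,0.72],[0.0,0,-0.062,0,0.84],[0.0,0,-0.071,0,0.96],[0.0,0,-0.08,0,1.08],[0.0,0,-0.088,0,1.2],[0.0,0,-0.094,0,1.32],[0.0,0,-0.094,0,1.42]]

```text
time_s: 44.08
tool_pos: [0.4601, -0.2089, 0.1885]
tool_rot: [177.5, -0.8, 91.6]
force: [-0.6, -0.2, 0.2]
grip_width: 0.0004
```

>>> servo_tool:
  plan:
    - [[0.0,0,0,0.0,0.05],[0.0,0,0,0.02,0.08],[0.0,0,0,0.04,0.08],[0.0,0,0,0.06,0.08],[0.0,0,0,0.06,0.08],[0.0,0,0,0.06,0.08],[0.0,0,0,0.06,0.08]]

```text
time_s: 44.67
tool_pos: [0.4628, -0.2083, 0.1289]
tool_rot: [177.6, -1.0, 87.0]
force: [0.2, 0.2, -0.0]
grip_width: 0.0003
```

```bash
python3 - <<'E'
from h import *
plan(None,(465,-208.5,70,83.5),(465,-208.5,50,83.5))
E
```

```text
at [ 462.8 -208.3  128.9] [177.6  -1.   87. ] t 44.67 w 0.0003
leg [-0.0011, -0.0002, 0.0589, 0.0614] rows>= 1.4
leg [-0.0004, -0.0008, 0.02, 0.0] rows>= 0.5
```

>>> servo_tool:
  plan:
    - [[0.0,0,0,0.02,0.03],[0.0,-0.001,0,0.04,0.06],[0.0,-0.001,0,0.052,0.061],[0.0,-0.001,0,0.058,0.061],[0.0,-0.001,0,0.059,0.061],[0.0,-0.001,0,0.059,0.061],[0.0,-0.001,0,0.059,0.061]]

```text
time_s: 45.25
tool_pos: [0.4662, -0.2088, 0.0711]
tool_rot: [177.5, -1.1, 83.5]
force: [0.7, -0.3, 0.8]
grip_width: 0.0009
```

```bash
python3 - <<'E'
from h import *
plan(None,(465,-208.5,51,83.5))
view("p10",("scene",(220,320,230,350)),("top",(180,270,300,420)))
E
```

```text
at [ 466.2 -208.8   71.1] [177.5  -1.1  83.5] t 45.25 w 0.0009
leg [-0.0002, -0.0021, 0.02, 0.0007] rows>= 0.5
```

View pics/p10.png

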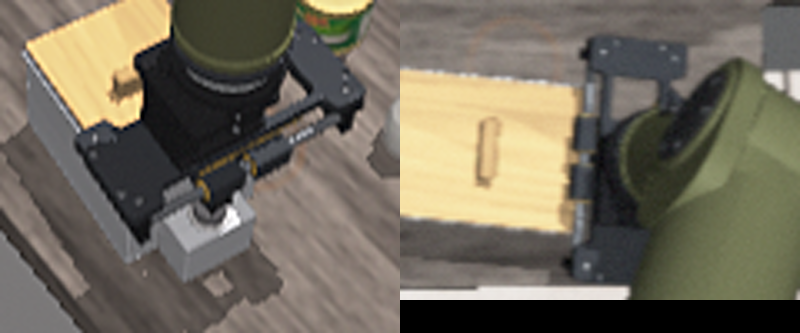

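The closed fingertips are over the button, at about (210,215) in the left crop, and the body is clear of the lid. Now I press slowly.

>>> servo_tool:
  plan:
    - [[0.0,0,0,0.002,0],[0.0,0,0,0.004,0],[0.0,0,0,0.006,0],[0.0,0,-0.0005,0.008,0],[0.0,0,-0.001,0.01,0],[0.0,0,-0.001,0.012,0],[0.0,0,-0.0015,0.014,0],[0.0,0,-0.0015,0.016,0],[0.0,0,-0.002,0.018,0],[0.0,0,-0.002,0.0195,0],[0.0,0,-0.002,0.0195,0],[0.0,0,-0.002,0.0195,0]]

```text
time_s: 46.35
tool_pos: [0.4659, -0.2085, 0.0525]
tool_rot: [177.5, -1.1, 83.5]
force: [-0.4, 1.9, 12.1]
grip_width: 0.0005
```

The 12 N reading at z 52.5 mm is the firm stop. I release straight up.

>>> servo_tool:
  plan:
    - [[0.0,0,0,-0.002,0],[0.0,0,0,-0.004,0],[0.0,0,0,-0.006,0],[0.0,0,0,-0.009,0],[0.0,0,0,-0.012,0],[0.0,0,0,-0.03,0],[0.0,0,0,-0.06,0],[0.0,0,0,-0.1,0],[0.0,0,0,-0.12,0],[0.0,0,0,-0.12,0],[0.0,0,0,-0.12,0]]

```text
time_s: 47.27
tool_pos: [0.4606, -0.2102, 0.1731]
tool_rot: [177.4, -1.2, 83.6]
force: [0.4, 1.2, -0.4]
grip_width: 0.0005
```

>>> servo_tool:
  plan:
    - [[0.0,-0.03,0,0,0],[0.0,-0.06,0,0,0],[0.0,-0.09,0,0,0],[0.0,-0.12,0,0,0],[0.0,-0.12,0,0,0],[0.0,-0.12,0,0,0],[0.0,-0.12,0,0,0]]

```text
time_s: 47.85
tool_pos: [0.4462, -0.3285, 0.1689]
tool_rot: [177.6, -1.3, 83.5]
force: [-1.0, 1.1, 0.3]
grip_width: 0.0004
```

```bash
python3 - <<'E'
from h import *
view("p11",("scene",(100,330,170,420)),("top",(130,280,100,420)))
for n in ("scene","top"):
    P=cloud(np.load(n+"_l.npz")); z=P[...,2]
    b=(box(0,-95)+([-3,-2] if n=="scene" else [2,0]))/1000; r=np.hypot(P[...,0]-b[0],P[...,1]-b[1]); q=z[(r<.009)&(z>.04)&(z<.08)]*1000; print(n,"button z",np.round(np.percentile(q,[10,50,90]),1),len(q))
    Q=cloud(np.load(n+"0.npz"))[...,2]; q=Q[(r<.009)&(Q>.04)&(Q<.08)]*1000; print("at start",np.round(np.percentile(q,[10,50,90]),1))
    q=P[(z>.09)&(z<.12)&(P[...,0]>.40)&(P[...,0]<.55)&(P[...,1]>-.2)&(P[...,1]<-.02)]
    q=q[abs(q[:,2]-np.median(q[:,2]))<.007]; A=np.c_[q[:,:2]-q[:,:2].mean(0),np.ones(len(q))]; print("lid",rect(q[:,:2]),np.linalg.lstsq(A,q[:,2],rcond=None)[0].round(4))
plan(None)
E
```

```text
Traceback (most recent call last):
IndexError: index -1 is out of bounds for axis 0 with size 0
```

View pics/p11.png

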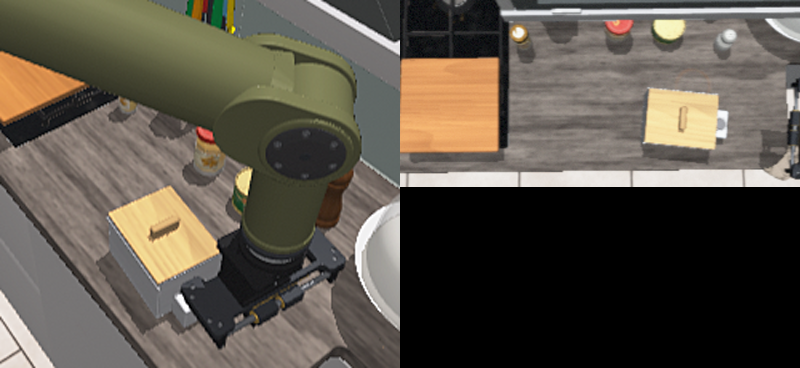

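The right crop shows the lid on, the button at (722,124) unobstructed from above, and all bystanders standing. In the scene view the gripper hides the button, so I measure it from the top camera.

```bash
python3 - <<'E'
from h import *
b=(box(0,-95)+[1.5,0])/1000
zs=[]
for k in range(3): c,P=grab("top"); zs.append(P)
for lab,PP in (("now",zs),("start",[cloud(np.load("top0.npz"))])):
    P=np.concatenate(PP); z=P[...,2]; r=np.hypot(P[...,0]-b[0],P[...,1]-b[1]); m=(z>.04)&(z<.08)
    q=z[(r<.009)&m]*1000; h=z[(r>.018)&(r<.028)&m&(P[...,1]<b[1])]*1000; print(lab,"button",np.round(np.percentile(q,[10,50,90]),1),len(q),"housing",np.median(h))
P=zs[0]; z=P[...,2]; q=P[(z>.09)&(z<.12)&(P[...,0]>.40)&(P[...,0]<.55)&(P[...,1]>-.2)&(P[...,1]<-.02)]
q=q[abs(q[:,2]-np.median(q[:,2]))<.007]; A=np.c_[q[:,:2]-q[:,:2].mean(0),np.ones(len(q))]; print("lid",rect(q[:,:2]),np.linalg.lstsq(A,q[:,2],rcond=None)[0].round(4))
plan(None)
E
```

```text
now button [54.5 57.5 60.6] 95 housing 49.31929025510495
start button [61.  63.7 66.4] 33 housing 50.12056341278193
lid [ 477.3 -112.7  120.9  155.2   -6.4] [ 0.001  -0.001   0.1037]
at [ 447.7 -328.   170.4] [177.3  -1.3  83.7] t 48.1 w 0.0006
```

The button top has gone from 63.7 to 57.5 mm, so it has clicked in. The lid is level with its plate top at 103.7 mm (104 expected when seated), and the arm touches nothing. I hand in.

```bash
python3 -c "
from cell import env; print(env.sign_off())"
```

```text
the job is handed in; nothing more can be done
None
```

The lunch box is packed and I handed it in at about 48 s of the 208 s allowed. The sign-off reported no verdict.

I put the three slices side by side on the floor of the box. The divider went on its posts above them, both pots stand on the divider, and the lid is on. The vent button was out from the start, so one full press to the firm stop (12 N) was enough.

Last checks:
- **Slices:** all three stood on the box floor when last seen, before the divider went on. They are now out of sight.
- **Divider:** its top was level at about 61 mm, where 62 mm is nominal.
- **Pots:** both tops were at about 90.6 mm, where 92 mm is nominal. This was checked before the lid went on.
- **Lid:** it is level (slope 0.001) with its plate top at 103.7 mm, where 104 mm is nominal. It is centred on the box to within about 1 mm.
- **Button:** its top dropped from 63.7 mm to 57.5 mm, so it has clicked in. I measured this from the top camera only, because the gripper hid the button in the scene view.
- **Bystanders:** all were still standing and the gripper was clear of everything.

The two cameras disagreed by about 4–5 mm in x. I used the average and compared parts with the box within one camera. The tool also drifted to about 3° of tilt over the run, but no failure showed from it.

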